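# Lock a milling fixture's clamp strap with a quarter-turn T-bolt

### The job

Clamp the aluminium workpiece in the green fixture for milling: swing the strap down fully over it, then take the orange-handled T-bolt from the wooden rack, put its head lengthwise through the slots of strap and fixture until its collar sits flat on the strap, turn it a quarter turn so that the head locks crosswise below, and let go. Leave the other bolts, the workpiece and the things lying around where they are.

Things in the scene. Friction and masses are not known exactly. Their poses are not given: they have to be found in the camera images.
- tbolt: T-bolt standing head down in the rack, 0.15-0.31 kg. Origin: centre of the head's underside; z up the shank. T-head 38 (x) x 11 (y) x 9 mm, edges rounded 2 mm; shank diameter 10, z=9-39 mm; collar disc diameter 50, z=39-45 mm; orange bar handle 46 (x) x 14 (y) mm, z=45-85 mm, parallel to the head. Half turns about z are alike. Grip the bar across its 14 mm.
- fixture: Green clamping fixture fixed to the table, 250 (x) x 110 mm. Origin: centre of its underside. x runs from the slotted pedestal (x=-80 mm) to the hinge (x=+90 mm). The pedestal's top plate, z=45-57 mm, has a through slot 48 (x) x 20 (y) mm; in the hollow below (z=15-45 mm, 60 mm wide) the T-head turns freely either way.
- slot (a point): Point on the fixture: centre of the slot, at the height of the lowered strap's upper face (70 mm over the table). Axes as the fixture's; the slot is long along x. The strap's own slot, 42 (x) x 14.5 (y) mm with 2 mm chamfers, lies over it when the strap is down. Bolt seated: tbolt's origin 39 mm below this point, top of its T-head 5 mm below the pedestal's plate.
- hinge (a point): Point on the fixture: middle of the strap's hinge axis, 65 mm over the table; the axis is the fixture's y. The strap is an aluminium bar 54 mm wide, 10 mm thick, its mid-plane through this axis, reaching 220 mm from it; its slot is centred 170 mm from it (149 to 191 mm).
- strap (a joint): Clamp strap's angle, rad: 0 = fully down (level, hard stop), pointing from the hinge to the fixture's -x; grows as the free end rises; 1.57 = upright, its upper face then looking to the fixture's +x; limit 1.7. Starts at 1.0 to 1.5. Stiff hinge: it stays where it is left; 2 to 4 N at its end move it.
- strap_tip (a point): Point on the strap: middle of the upper face of its red end piece, which spans 204 to 220 mm from the hinge axis and stands 4 mm above the strap's upper face; this point is 212 mm from the axis, 9 mm above the mid-plane.
- rack: Wooden bolt rack fixed to the table, 250 (x) x 70 (y) x 55 mm, origin at the centre of its underside. Three slots, 46 (x) x 20 (y) mm, 47 mm deep, at x=-80, 0 and +80 mm; the bolts' collars rest on its top, the T-bolt's head is long along the rack's x.
- stud: Bystander in the rack: dark hexagon-headed bolt, 38 mm washer; it stands 22 mm above the rack. Origin at its axis, 39 mm below the underside of its washer.
- plunger: Bystander in the rack: bolt with a black ball 26 mm across on a 38 mm washer; it stands 35 mm above the rack. Origin at its axis, 39 mm below the underside of its washer.
- workpiece: Aluminium block 66 x 60 x 30 mm lying in the fixture's nest between 7 mm rails, between pedestal and hinge. Origin: centre of its underside.
- wrench: Bystander: steel wrench lying near the table's far side.
- bottle: Bystander: clear bottle, 64 mm diameter, 190 mm tall, near the table's far side. Origin: centre of its underside.
- tin: Bystander: tin, 72 mm diameter, 85 mm tall, near the table's far side. Origin: centre of its underside.
- brush: Bystander: brush lying in front of the robot's base.
Mind the look-alikes: they are no part of the job. Leave any purple or turquoise look-alike of the tbolt alone.

How it is judged (in metres and radians):
On the way, in this order (a step that is already met when the one before it is completed fails the run):
1. the strap is fully down over the workpiece (value of joint strap below 0.05 rad), for 0.2 s.
2. the T-head is lengthwise through both slots (horizontal distance between tbolt and slot below 0.008 m and z of tbolt in the frame of slot below -0.031 m and angle between the x axis of tbolt and the x axis of fixture, either way round below 0.35 rad), for 0.1 s.
3. the T-bolt is turned crosswise with its collar on the strap (horizontal distance between tbolt and slot below 0.008 m and z of tbolt in the frame of slot below -0.034 m and angle between the x axis of tbolt and the y axis of fixture, either way round below 0.35 rad), for 0.2 s.
At the end, for the whole second after the job is handed in: Strap down within 0.05 rad; T-bolt upright within 0.1 rad, at rest, within 8 mm of the slot's centre, collar within 3 mm of seated on the strap, T-head crosswise to the slot within 0.35 rad; workpiece in its nest within 10 mm (value of joint strap below 0.05 rad and horizontal distance between tbolt and slot below 0.008 m and z of tbolt in the frame of slot below -0.036 m and angle between tbolt's own z axis and vertical below 0.1 rad and angle between the x axis of tbolt and the y axis of fixture, either way round below 0.35 rad and linear speed of tbolt below 0.02 m/s and distance of workpiece from where it was at the start of the episode below 0.01 m); the robot touches nothing.
It fails at once if the stud or the plunger in the rack is displaced by more than 25 mm (distance of any of stud, plunger from where it was at the start of the episode above 0.025 m).
It fails at once if the wrench, bottle, tin or brush is displaced by more than 40 mm (distance of any of wrench, bottle, tin, brush from where it was at the start of the episode above 0.04 m).
It fails at once if the workpiece is knocked out of its nest (moved by more than 20 mm) (distance of workpiece from where it was at the start of the episode above 0.02 m).
It also fails if it takes over 62 s, if anything falls off the work surface, if the arm or the gripper's body presses on something with over 40 N, if the wrist force passes 120 N, or if a joint passes its speed limit or range.

### The arm

A 6-joint arm with a two-finger parallel gripper is mounted at the origin on the work surface. World frame = base frame: x ahead of the robot, y to its left, z up, the work surface at z = 0. Lengths are in mm, angles in rad, forces in N, time in s.
With the tool pointing down it reaches from about 350 to 975 mm from the base axis. Payload 7.1 kg.
Tool frame: the origin (TCP) lies at the very end of the fingers, on their centre line; the grasp point (between the pads) lies 19 mm behind it (ctrl.grasp_offset is the distance from the TCP to the grasp point, in mm); z points along the fingers, y is the line along which they close (so a half turn about z gives the same grasp; the last joint's range is limited). The gripper opens to 88 mm and grips with 3 to 60 N. Pads are 20 mm wide; open, the fingers measure 115 mm over their backs; the gripper's body (75 mm by 178 mm) begins 61 mm behind the grasp point.
Start: joints at [-0.019, 0.423, 1.63, -0, 1.089, -0.019], TCP at [624.984, 0.026, 222.675] pointing down, gripper open.
Joint ranges: [-3, 3], [-0.9, 2.11], [0.09, 2.58], [-1.31, 4.45], [0.11, 2.69], [-2.54, 2.54]. Speed limits (rad/s): [2.39, 2.39, 3.01, 3.14, 3.14, 3.14].

### API

Orientations are given as a rotation vector (axis times angle).
In Python, from workcell import ctrl, viewer, ticket, models gives the robot as it stands.
- The arm moves only by the tool play_rows, never from a script. Its arguments are lists of equal length, an entry for each row: "dp": the shift along the world's x, y, z in mm, a list of three; "yaw": the turn about the world's z in degrees. In form: {"dp": [[tx, ty, tz], ...], "yaw": [yaw, ...]}. A call has 1 to 8 rows; each row shifts and turns the commanded pose from where the row before left it; what a row does not reach is not made up. A row lasts 1/12 s, in which the tool goes at most 41.7 mm and 7.16 degrees, less where a joint would pass 70% of its speed; a pose out of reach is approached as far as the arm can. A call is refused whole if a number of a shift passes 41.7 or a number of a turn 7.16, either way. A call with a gripper value outside its range is refused whole. "gripper" is the closure, from 0 (fully open) to 1 (shut), set as the call begins (left out, the last holds). The fingers move at their own pace and stop on an object; the grip force is fixed at half the most. Time passes only in rows, so rows that do not move let the fingers close. It gives the time, the measured TCP pose, the force, the opening and the grip force at its end, in the units of the state.
- ctrl.get_obs(): the state, without advancing time (a new reading comes with each control period).
- viewer.get_image(name): name is "scene" or "side" or "wrist"; returns a dict with "pixels" (420x560x3 uint8, red, green, blue), "range_z" (420x560 float32, mm along the optical axis (not along the pixel's ray), 0 where there is no reading), "fx", "fy", "cx", "cy" (pixels), "T" (4x4, takes a point from camera to world coordinates); the wrist camera has in their place "hand_eye" (4x4, takes a point from camera to tool coordinates, whose origin is the TCP and whose axes are the flange's). Camera axes: x right, y up, looking along -z (the intrinsics and any distortion apply to the point x, -y, -z); pixel columns grow to the right and rows downward; lengths in mm; the calibration is good to about 2 mm. A picture is of the moment at which its call begins: read the wrist's pose just before it.
- ticket.close_job(): hands the job in; it is judged then, once.
Trained networks look in a picture, given as the dict that the camera call returned (one of the last four; its "shot" number tells which), for a name from the list of things; names that differ only in an ending like _2 or _b are one class to them, and where a whole thing is asked for, a point or a joint stands for the part that bears it (a point fixed in the world has none). Each returns a list of dicts, best first, with "conf" (0 to 1); they miss things now and then, are a little off and sometimes report something else, mostly with a low value. They report only what shows in the picture. A call takes as long as a camera call. They do not tell look-alikes from the thing itself.
- models.look_for(picture, name): "bbox" ([centre column, centre row, width, height] in pixels, round what is visible of it).
- models.landmark_of(picture, name): "location" ([column, row] in pixels: a listed point, or the origin of a listed thing).
The state is a dict: "t": time; "qpos": joint angles; "qvel": joint speeds; "joint_torque": joint torques, N m; "ee_pos": TCP position; "orientation": TCP orientation; "ft_force": force on the tool from outside, world axes, zero at the start; "moment": the same for the moment, N m; "width": finger opening in mm; "grasp_force": force on a finger pad.
Only numpy, scipy, OpenCV 4.12 (cv2) and the standard library are available. Lean on these libraries where they do the work, as an engineer would, in place of code of your own. Each camera call takes 0.05 s, during which the arm holds its last target. There are 200 camera calls.

## Working session

There is one attempt and no reset: what is moved stays moved. The work goes in short steps, Python scripts to look and compute and a tool call to move; the robot and the scene stay as the last step left them, time stands still between calls to the robot, and variables do not carry over. Pictures are saved under pics/ and viewed, at most 10 in all, crops included, and the job is handed in when it is done.

Besides the shell and the picture viewer there is one more tool, called by a JSON object that holds its "method" and its "body". play_rows: Moves the arm, as the interface text tells. Its arguments: {"type":"object","properties":{"dp":{"type":"array"},"yaw":{"type":"array"},"gripper":{"type":"number"}},"required":["dp","yaw"]}

```bash
mkdir -p pics
cat > h.py <<'E'
import numpy as np, cv2
from scipy.spatial.transform import Rotation as R
from workcell import ctrl, viewer, ticket, models
def shot(n):
    o=ctrl.get_obs(); p=viewer.get_image(n)
    if n=='wrist':
        T=np.eye(4);T[:3,:3]=R.from_rotvec(o['orientation']).as_matrix();T[:3,3]=o['ee_pos']
        M=T@np.array(p['hand_eye'])
    else: M=np.array(p['T'])
    return p,M
def world(p,M):
    h,w=p['range_z'].shape;v,u=np.mgrid[:h,:w];z=p['range_z']
    c=np.stack([(u-p['cx'])/p['fx']*z,-(v-p['cy'])/p['fy']*z,-z,np.ones_like(z)],-1)
    return (c@M.T)[...,:3]
def ray(p,M,uv,zw):
    d=M[:3,:3]@np.array([(uv[0]-p['cx'])/p['fx'],-(uv[1]-p['cy'])/p['fy'],-1]);o=M[:3,3]
    return o+d*(zw-o[2])/d[2]
def save(p,n): cv2.imwrite('pics/'+n,p['pixels'][...,::-1])
E
python3 - <<'E'
from h import *
for n in ['scene','side']:
    p,M=shot(n); save(p,n+'0.png'); print(n,M[:3,3],[k for k in p])
    W=world(p,M)
    for t,z in [('tbolt',16),('fixture',0),('slot',70),('hinge',65),('strap_tip',None),('rack',0),('stud',16),('plunger',16),('workpiece',10),('strap',None)]:
        for r in models.landmark_of(p,t)[:3] if t!='strap' else []:
            u,v=r['location'];iu,iv=int(round(u)),int(round(v))
            print(t,round(r['conf'],2),np.round(r['location']),'ray',None if z is None else ray(p,M,(u,v),z).round(1),'depth',W[iv,iu].round(1) if 0<=iv<420 and 0<=iu<560 else None)
E
```

```text
scene [1372.39925134   99.56614659  969.96274712] ['pixels', 'range_z', 'fx', 'fy', 'cx', 'cy', 'T', 'shot']
tbolt 0.9 [194. 201.] ray [ 543.5 -252.8   16. ] depth [ 579.1 -237.1   56.7]
tbolt 0.72 [226. 228.] ray [ 621.1 -152.2   16. ] depth [ 620.3 -152.1   13.8]
tbolt 0.64 [230. 205.] ray [ 546.4 -157.3   16. ] depth [ 5.325e+02 -1.611e+02  1.000e-01]
fixture 0.84 [355. 226.] ray [563.  164.2   0. ] depth [612.9 159.7  58.2]
fixture 0.26 [196. 270.] ray [ 741.7 -199.7    0. ] depth [ 768.4 -187.1   40.6]
slot 0.59 [353. 232.] ray [641.2 154.3  70. ] depth [595.1 158.5  13.4]
slot 0.16 [195. 271.] ray [ 789.5 -179.8   70. ] depth [ 768.9 -189.8   37. ]
hinge 0.79 [362. 182.] ray [472.7 170.4  65. ] depth [478.7 171.2  70.8]
strap_tip 0.85 [374. 118.] ray None depth [493.6 174.9 284. ]
rack 0.61 [200. 184.] ray [ 466.6 -258.5    0. ] depth [ 520.3 -236.2   57. ]
stud 0.68 [195. 180.] ray [ 469. -268.   16.] depth [ 505.5 -253.4   54.4]
plunger 0.44 [199. 161.] ray [ 396.7 -273.9   16. ] depth [ 433.5 -260.7   53.3]
workpiece 0.74 [360. 222.] ray [557.8 173.7  10. ] depth [587.1 172.
[... 327 characters left out ...]
 [ 517.8 -172.9    9.8]
fixture 0.64 [256. 193.] ray [562.6 178.    0. ] depth [548.3 137.9  27.2]
slot 0.96 [285. 169.] ray [637.7 147.2  70. ] depth [649.  171.4  54. ]
hinge 0.56 [218. 178.] ray [468.9 192.7  65. ] depth [465.5 179.9  73.6]
strap_tip 0.55 [214.  99.] ray None depth [483.  192.1 272.6]
rack 0.89 [303. 321.] ray [ 466.8 -265.6    0. ] depth [ 448.9 -300.2   46.6]
stud 0.66 [306. 315.] ray [ 472.7 -266.6   16. ] depth [ 455.6 -298.5   56.3]
plunger 0.66 [265. 336.] ray [ 386.6 -276.1   16. ] depth [ 375.9 -305.4   55.5]
plunger 0.43 [304. 319.] ray [ 465.4 -273.5   16. ] depth [ 451.2 -299.6   49.8]
workpiece 0.94 [253. 189.] ray [557.7 185.6  10. ] depth [548.5 158.1  28.1]
```

View pics/scene0.png

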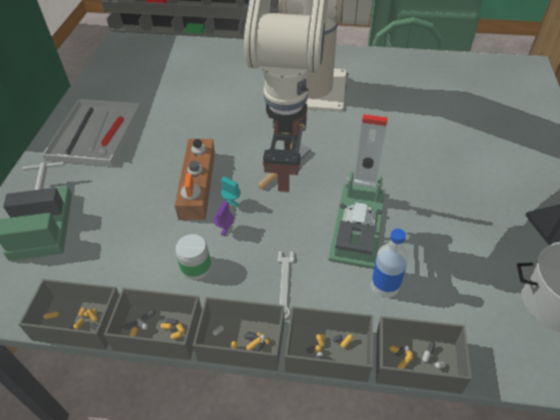

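View pics/side0.png

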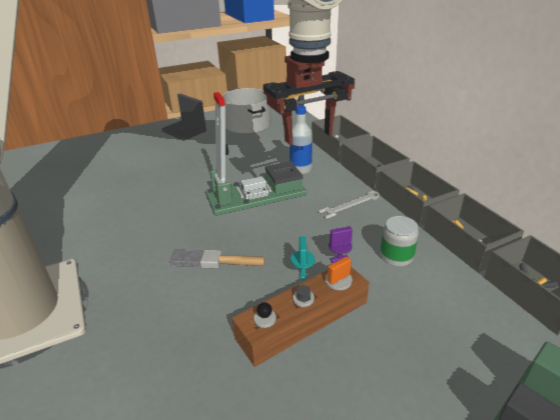

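The scene view shows the rack at left with the orange bolt at (187,183), a purple bolt (226,215) and a turquoise one (230,188). The fixture is at (358,230) with its strap nearly upright and the red tip at (374,119). In the side view the orange handle is at (340,271). Next I look at the fixture from above.

{"method": "play_rows", "body": {"dp": [[0, 0, 40], [0, 20, 40], [0, 30, 40], [0, 30, 40], [0, 30, 30], [0, 20, 0], [0, 0, 0], [0, 0, 0]], "yaw": [0, 0, 0, 0, 0, 0, 0, 0], "gripper": 1}}

```text
t: 1.67
ee_pos: [624.7, 118.9, 396.0]
orientation: [2.219, 2.224, -0.0]
ft_force: [-0.3, -0.3, -1.9]
width: 37.9
grasp_force: 0.0
```

Run:
```python
from h import *
o=ctrl.get_obs(); print(o['t'],o['ee_pos'],R.from_rotvec(o['orientation']).as_matrix().round(3),o['width'])
p,M=shot('wrist'); save(p,'w1.png'); print(np.array(p['hand_eye']).round(2).tolist())
W=world(p,M)
for t,z in [('fixture',0),('slot',70),('hinge',65),('strap_tip',None),('workpiece',10)]:
    for r in models.landmark_of(p,t)[:2]:
        u,v=r['location'];iu,iv=int(round(u)),int(round(v))
        print(t,round(r['conf'],2),np.round(r['location']),'ray',None if z is None else ray(p,M,(u,v),z).round(1),'depth',W[iv,iu].round(1) if 0<=iv<420 and 0<=iu<560 else None)
# strap/orange/green segmentation from fixed cams
for n in ['scene','side']:
    p,M=shot(n);W=world(p,M);hsv=cv2.cvtColor(p['pixels'],cv2.COLOR_RGB2HSV)
    ok=p['range_z']>0
    x,y,z=W[...,0],W[...,1],W[...,2]
    m=ok&(x>420)&(x<560)&(y>110)&(y<250)&(z>110)&(z<300)
    P=W[m]; print(n,'strap',len(P))
    for a in range(110,300,30):
        q=P[(P[:,2]>=a)&(P[:,2]<a+30)]
        if len(q): print(a,np.median(q,0).round(1),len(q),q.min(0).round(0),q.max(0).round(0))
    m=ok&(hsv[...,0]>3)&(hsv[...,0]<14)&(hsv[...,1]>190)&(hsv[...,2]>170)&(abs(x-550)<60)&(abs(y+250)<60)&(z>50)
    P=W[m]; print('orange',len(P)); 
    if len(P)>5:
        q=P[P[:,2]>P[:,2].max()-6]; print(P.mean(0),P.min(0),P.max(0)); print('top',q.mean(0),cv2.minAreaRect(q[:,:2].astype(np.float32)))
```

```text
1.6667 [624.68191878 118.85567629 395.95563858] [[-0.002  1.    -0.   ]
 [ 1.     0.002 -0.   ]
 [-0.    -0.    -1.   ]] 37.91585193791752
[[0.0, 0.96, 0.29, 80.16], [1.0, -0.0, 0.0, -0.51], [0.0, 0.29, -0.96, -162.57], [0.0, 0.0, 0.0, 1.0]]
fixture 0.59 [244. 137.] ray [565.9 170.3   0. ] depth [569.9 172.9  45.1]
slot 0.57 [287. 143.] ray [642.1 164.8  70. ] depth [643.4 161.1  14.4]
hinge 0.83 [181. 137.] ray [469.6 174.1  65. ] depth [497.  178.1 151. ]
strap_tip 0.93 [122. 146.] ray None depth [484.1 176.8 283.8]
workpiece 0.79 [238. 140.] ray [556.2 166.6  10. ] depth [559.7 168.   45.2]
workpiece 0.75 [342. 219.] ray [752.1  17.3  10. ] depth [753.2  15.8   7.9]
scene strap 1282
110 [482.2 178.6 122.3] 146 [474. 151. 110.] [498. 205. 140.]
140 [488.  177.4 156.3] 231 [480. 151. 140.] [501. 204. 170.]
170 [488.  177.4 185.3] 218 [482. 151. 170.] [493. 205. 200.]
200 [490.8 177.2 212.8] 200 [481. 150. 200.] [497. 204. 230.]
230 [494.1 174.3 246.8] 192 [487. 150. 230.] [501. 204. 260.]
260 [495.7 177.  277.8] 295 [480. 150. 260.] [504. 204. 287.]
orange 16
[ 547.00007827 -254.991
[... 238 characters left out ...]
 89.83850860595703)
side strap 756
110 [471.  157.5 125.1] 106 [467. 149. 110.] [478. 208. 140.]
140 [475.4 164.9 154.4] 144 [469. 149. 140.] [496. 208. 170.]
170 [477.1 155.7 184.7] 118 [472. 148. 170.] [485. 206. 200.]
200 [480.9 159.2 215.2] 125 [475. 149. 200.] [488. 203. 230.]
230 [484.  154.1 245.9] 120 [479. 147. 231.] [492. 201. 260.]
260 [485.1 160.7 279.6] 143 [479. 145. 260.] [498. 203. 286.]
orange 346
[ 547.40012235 -258.05447228   87.502328  ] [ 526.60920747 -263.70925899   64.48564754] [ 570.59807904 -247.24403306  103.73454897]
top [ 546.96913151 -255.43251032  100.50768109] ((547.3510131835938, -255.26214599609375), (42.58025360107422, 11.455853462219238), 8.397756576538086)
```

View pics/w1.png

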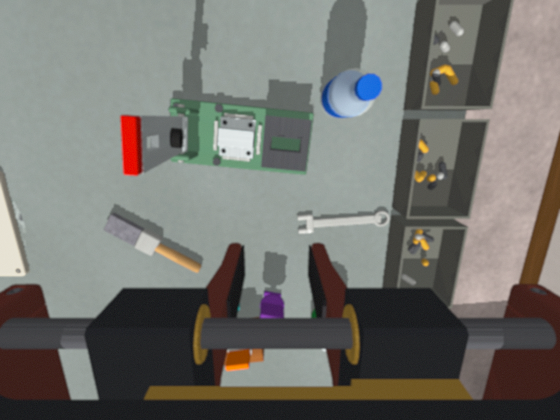

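The wrist view shows the fixture yawed about -5° with the hinge near (178,135), the strap upright with its red tip at (130,145), and the slot at (287,143). Next I move behind the strap with the fingers closed.

{"method": "play_rows", "body": {"dp": [[-37, 11, 0], [-37, 12, 0], [-37, 11, 0], [-37, 12, 0], [-37, 11, 0], [0, 0, -40], [0, 0, -40], [0, 0, -30]], "yaw": [0, 0, 0, 0, 0, 0, 0, 0], "gripper": 1}}

```text
t: 2.73
ee_pos: [438.8, 174.9, 284.6]
orientation: [2.221, 2.222, 0.001]
ft_force: [0.0, -0.1, -1.2]
width: 0.6
grasp_force: 0.0
```

{"method": "play_rows", "body": {"dp": [[0, 0, -27], [0, 0, 0], [0, 0, 0]], "yaw": [0, 0, 0], "gripper": 1}}

```text
t: 2.98
ee_pos: [439.5, 174.7, 258.6]
orientation: [-2.221, -2.22, 0.004]
ft_force: [1.0, -0.8, 0.9]
width: -0.3
grasp_force: 0.0
```

{"method": "play_rows", "body": {"dp": [[20, 0, 0], [17, 0, 0], [23, -1, -5], [22, -2, -6], [18, -1, -8], [17, -2, -8], [16, -1, -12], [15, -2, -12]], "yaw": [0, 0, 0, 0, 0, 0, 0, 0]}}

```text
t: 3.65
ee_pos: [590.9, 166.5, 210.9]
orientation: [2.22, 2.219, 0.007]
ft_force: [-1.0, 2.3, 0.9]
width: 0.6
grasp_force: 0.8
```

{"method": "play_rows", "body": {"dp": [[13, -1, -14], [13, -1, -15], [10, -1, -17], [10, 0, -17], [6, -1, -18], [6, 0, -18], [3, 0, -15], [0, 0, 0]], "yaw": [0, 0, 0, 0, 0, 0, 0, 0]}}

```text
t: 4.32
ee_pos: [649.2, 161.8, 92.8]
orientation: [-2.221, -2.22, 0.002]
ft_force: [-0.3, -0.3, -1.1]
width: 0.8
grasp_force: 0.0
```

{"method": "play_rows", "body": {"dp": [[1, 0, -10], [0, 0, -6], [0, 0, -5], [0, 0, -2], [0, 0, 0]], "yaw": [0, 0, 0, 0, 0]}}

```text
t: 4.73
ee_pos: [649.8, 162.2, 71.0]
orientation: [-2.221, -2.221, 0.0]
ft_force: [0.3, 0.0, 0.6]
width: 0.5
grasp_force: 0.0
```

Run:
```python
from h import *
p,M=shot('side'); save(p,'s2.png')
```

```text
(no output)
```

View pics/s2.png

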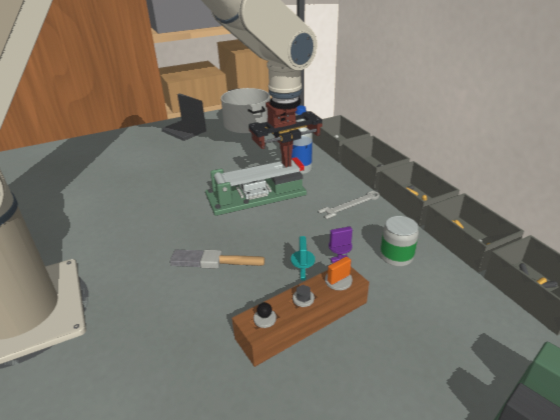

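The side view shows the strap down over the workpiece, with the fingers at its end near (288,160). A slight press will seat it fully.

{"method": "play_rows", "body": {"dp": [[0, 0, -2], [0, 0, -1], [0, 0, 0], [0, 0, 0]], "yaw": [0, 0, 0, 0]}}

```text
t: 5.12
ee_pos: [650.2, 162.3, 70.0]
orientation: [2.221, 2.221, 0.001]
ft_force: [-4.4, -1.0, 11.7]
width: 0.3
grasp_force: 6.3
```

{"method": "play_rows", "body": {"dp": [[0, 0, 20], [0, 0, 40], [0, 0, 40], [0, -20, 40], [-5, -30, 40], [-5, 0, 0], [0, 0, 0], [0, 0, 0]], "yaw": [0, 0, 0, 0, 0, 0, 0, 0], "gripper": 0}}

```text
t: 5.78
ee_pos: [640.2, 118.6, 238.2]
orientation: [-2.222, -2.221, 0.0]
ft_force: [0.5, -0.2, -0.2]
width: 50.2
grasp_force: 0.0
```

Run:
```python
from h import *
p,M=shot('wrist'); save(p,'w3.png'); W=world(p,M)
np.savez('w3.npz',W=W,M=M,px=p['pixels'],k=[p['fx'],p['fy'],p['cx'],p['cy']])
for t,z in [('slot',70),('hinge',65),('strap_tip',74),('fixture',0)]:
    for r in models.landmark_of(p,t)[:2]: print(t,round(r['conf'],2),np.round(r['location'],1),ray(p,M,r['location'],z).round(1))
m=(abs(W[...,2]-72)<7)&(p['range_z']>0)
n,l,s,c=cv2.connectedComponentsWithStats(m.astype(np.uint8))
for i in range(1,n):
    if s[i,4]>300:
        P=W[l==i]; print(s[i],P.mean(0).round(1),cv2.minAreaRect(P[:,:2].astype(np.float32)))
```

```text
slot 0.75 [278.2 151.9] [641.9 166.2  70. ]
hinge 0.92 [122.7 139.9] [470.4 178.7  65. ]
strap_tip 0.76 [314.2 159.1] [681.3 158.9  74. ]
fixture 0.72 [217.7 142.4] [562.5 171.7   0. ]
[ 475    0   85  102 1063] [863.7 253.1  69.6] ((892.0928955078125, 264.9753112792969), (92.51593017578125, 87.56282806396484), 89.9588851928711)
[  100    96   226    88 10784] [565.1 171.1  71.2] ((572.5701904296875, 169.78018188476562), (89.64804077148438, 236.0235137939453), 84.6688232421875)
[ 446  117  114  142 2334] [897.7 113.   69.2] ((904.69677734375, 120.35044860839844), (112.03861999511719, 165.59371948242188), 0.2474604994058609)
[441 267  95  20 569] [903.8  18.9  69. ] ((904.81787109375, 12.973512649536133), (111.34004974365234, 26.479848861694336), 2.162848949432373)
```

View pics/w3.png

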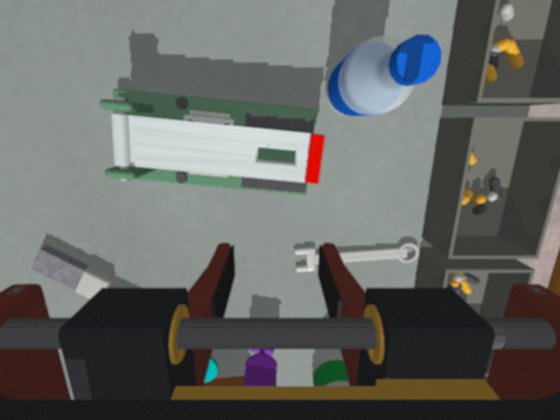

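The strap lies level and its slot is at about (277,156). I'll segment the slot precisely, then move to view the bolt.

Run:
```python
from h import *
d=np.load('w3.npz');px=d['px'];M=d['M'];fx,fy,cx,cy=d['k'];p=dict(fx=fx,fy=fy,cx=cx,cy=cy)
g=px.max(2)[125:185,235:305].astype(np.uint8)
t,m=cv2.threshold(cv2.GaussianBlur(g,(3,3),0),0,255,cv2.THRESH_BINARY_INV+cv2.THRESH_OTSU)
n,l,s,c=cv2.connectedComponentsWithStats(m)
i=l[155-125,277-235]; print(t,i,s[i])
ys,xs=np.where(l==i)
P=np.array([ray(p,M,(x+235,y+125),70)[:2] for x,y in zip(xs,ys)],np.float32)
print(P.mean(0),cv2.minAreaRect(P))
# red piece / strap edges
hsv=cv2.cvtColor(px,cv2.COLOR_RGB2HSV);W=d['W']
r=((hsv[...,0]<6)|(hsv[...,0]>174))&(hsv[...,1]>180)&(abs(W[...,2]-74)<8)
ys,xs=np.where(r);P=np.array([ray(p,M,(x,y),74)[:2] for x,y in zip(xs,ys)],np.float32)
print('red',len(P),P.mean(0),cv2.minAreaRect(P))
```

```text
156.0 2 [ 22  23  39  17 535]
[639.5176  161.95607] ((639.732177734375, 162.0029754638672), (15.400988578796387, 42.501121520996094), 84.8486328125)
red 601 [681.31323 159.48398] ((681.306884765625, 158.99981689453125), (52.310604095458984, 13.809462547302246), 84.82424926757812)
```

{"method": "play_rows", "body": {"dp": [[-10, -40, 0], [-15, -40, 10], [-15, -40, 10], [-15, -40, 10], [-15, -40, 10], [-15, -40, 5], [-5, -40, 0], [0, -20, 0]], "yaw": [7, 7, 7, 7, 7, 7, 7, 7], "gripper": 0}}

```text
t: 6.7
ee_pos: [555.2, -169.3, 280.5]
orientation: [-0.94, -2.997, 0.001]
ft_force: [0.8, 0.3, 0.8]
width: 87.8
grasp_force: 0.0
```

{"method": "play_rows", "body": {"dp": [[5, -20, 0], [10, -20, 0], [10, -20, 0], [10, -21, 0], [0, 0, 0], [0, 0, 0], [0, 0, 0], [0, 0, 0]], "yaw": [7.1, 7.1, 7.1, 7.1, 7.1, 7.1, 0, 0]}}

```text
t: 7.37
ee_pos: [591.3, -246.9, 279.6]
orientation: [0.201, -3.134, -0.001]
ft_force: [0.3, 0.0, 0.7]
width: 88.0
grasp_force: 0.0
```

Run:
```python
from h import *
o=ctrl.get_obs(); Rm=R.from_rotvec(o['orientation']).as_matrix(); print(o['ee_pos'],np.degrees(np.arctan2(Rm[1,1],Rm[0,1])),o['qpos'])
p,M=shot('wrist'); save(p,'w4.png'); W=world(p,M)
hsv=cv2.cvtColor(p['pixels'],cv2.COLOR_RGB2HSV)
m=(hsv[...,0]>3)&(hsv[...,0]<14)&(hsv[...,1]>190)&(hsv[...,2]>150)
n,l,s,c=cv2.connectedComponentsWithStats(m.astype(np.uint8))
for i in range(1,n):
    if s[i,4]>100:
        P=W[l==i]; zt=np.percentile(P[:,2],90); print(s[i],P.mean(0).round(1),zt)
        ys,xs=np.where((l==i)&(W[...,2]>zt-4))
        if len(xs): 
            Q=np.array([ray(p,M,(x,y),100)[:2] for x,y in zip(xs,ys)],np.float32);print(Q.mean(0),cv2.minAreaRect(Q))
for t,z in [('tbolt',16),('rack',0),('stud',16),('plunger',16)]:
    for r in models.landmark_of(p,t)[:2]: print(t,round(r['conf'],2),np.round(r['location'],1),ray(p,M,r['location'],z).round(1))
```

```text
[ 591.25400117 -246.90493964  279.6441175 ] 97.3264873977234 [-4.14183429e-01  3.91257285e-01  1.54026401e+00  6.14317487e-05
  1.21152983e+00 -2.11287321e+00]
tbolt 0.92 [275.6 149.7] [ 549.9 -252.    16. ]
tbolt 0.73 [342.4 142. ] [ 527.3 -160.4   16. ]
rack 0.9 [274.8  88.5] [ 468.8 -263.6    0. ]
stud 0.76 [276.1  88.7] [ 470.3 -261.6   16. ]
stud 0.26 [448.4  39.5] [384.1 -50.5  16. ]
plunger 0.87 [272.5  15.8] [ 386.8 -277.    16. ]
```

View pics/w4.png

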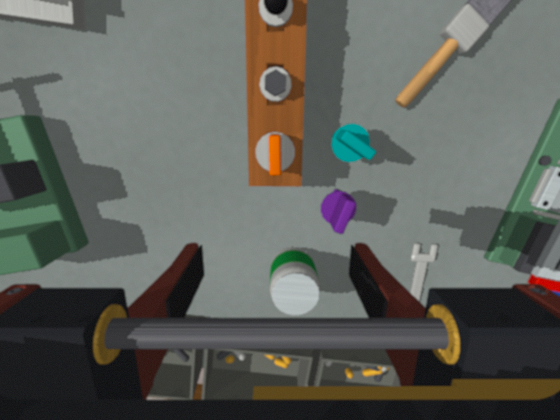

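The wrist view shows the orange handle at (275,155) in the rack's near slot, with turquoise at (352,145) and purple at (339,210), both clear of it. My colour filter missed it, so I measure with the thresholds widened.

```bash
cat >> h.py <<'E'
def handle(p,M,zt,box):
    u0,v0,u1,v1=box; c=p['pixels'].astype(int)[v0:v1,u0:u1]
    m=(c[...,0]>150)&(c[...,0]-c[...,1]>90)&(c[...,0]-c[...,2]>110)
    n,l,s,_=cv2.connectedComponentsWithStats(m.astype(np.uint8)); i=1+np.argmax(s[1:,4])
    ys,xs=np.where(l==i)
    Q=np.array([ray(p,M,(x+u0,y+v0),zt)[:2] for x,y in zip(xs,ys)],np.float32)
    return len(xs),Q.mean(0),cv2.minAreaRect(Q),xs.min()+u0,xs.max()+u0,ys.min()+v0,ys.max()+v0
E
python3 - <<'E'
from h import *
p,M=shot('wrist'); print(M[:3,3]); print(p['pixels'][155,275],p['pixels'][155,290])
print(handle(p,M,100,(255,125,300,185)))
W=world(p,M); print(W[145:168:5,275].round(1))
E
```

```text
[ 511.46891041 -257.14529312  443.12666865]
[225 104   0] [110 112 108]
(403, array([ 548.29706, -253.85068], dtype=float32), ((548.7379150390625, -254.29779052734375), (44.054325103759766, 11.627756118774414), 7.498217582702637), np.int64(269), np.int64(279), np.int64(135), np.int64(174))
[[ 537.6 -254.6  100.4]
 [ 543.  -253.9  102.2]
 [ 548.6 -253.1  101. ]
 [ 554.2 -252.4  101.5]
 [ 559.8 -251.7  101.6]]
```

{"method": "play_rows", "body": {"dp": [[-20, -3, -10], [-23, -4, -35], [0, 0, -40], [0, 0, -40], [0, 0, -35], [0, 0, 0], [0, 0, 0]], "yaw": [0, 0, 0, 0, 0, 0, 0], "gripper": 0.35}}

```text
t: 8.25
ee_pos: [547.6, -253.6, 119.8]
orientation: [0.205, -3.132, -0.003]
ft_force: [-0.1, 0.3, 1.0]
width: 57.3
grasp_force: 0.0
```

Run:
```python
from h import *
p,M=shot('wrist'); save(p,'w5.png'); print(ctrl.get_obs()['ee_pos'])
try: print(handle(p,M,100,(150,100,410,400)))
except Exception as e: print(e)
```

```text
[ 549.15819577 -254.35483264  121.8531799 ]
(482, array([ 533.60474, -256.33917], dtype=float32), ((531.1907348632812, -256.7170715332031), (25.306276321411133, 12.186251640319824), 11.127008438110352), np.int64(265), np.int64(284), np.int64(205), np.int64(241))
```

View pics/w5.png

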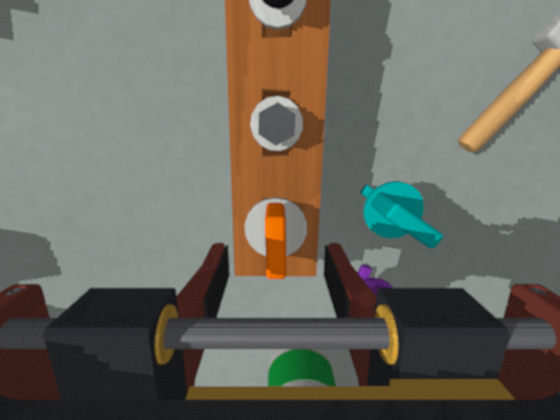

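The handle at (275,240) is centred between the fingers, so I descend and grip.

{"method": "play_rows", "body": {"dp": [[0, 0, -25], [0, 0, -20], [0, 0, -9], [0, 0, 0]], "yaw": [0, 0, 0, 0]}}

```text
t: 8.63
ee_pos: [548.9, -254.3, 67.4]
orientation: [-0.206, 3.135, -0.0]
ft_force: [-0.4, 0.6, 0.3]
width: 57.3
grasp_force: 0.0
```

{"method": "play_rows", "body": {"dp": [[0, 0, 0], [0, 0, 0], [0, 0, 0], [0, 0, 0], [0, 0, 0], [0, 0, 0], [0, 0, 0], [0, 0, 0]], "yaw": [0, 0, 0, 0, 0, 0, 0, 0], "gripper": 1}}

```text
t: 9.3
ee_pos: [548.6, -254.2, 67.1]
orientation: [-0.206, 3.135, -0.0]
ft_force: [0.2, 1.0, 2.4]
width: 13.7
grasp_force: 30.0
```

{"method": "play_rows", "body": {"dp": [[0, 0, 15], [0, 0, 35], [0, 0, 38], [0, 0, 38], [0, 0, 34], [10, 38, 0], [12, 38, 0], [12, 38, 0]], "yaw": [0, 0, 0, 0, 0, -3, -3, -3]}}

```text
t: 9.97
ee_pos: [582.5, -139.5, 227.5]
orientation: [0.048, 3.14, -0.0]
ft_force: [0.6, 0.2, -2.3]
width: 13.9
grasp_force: 30.0
```

{"method": "play_rows", "body": {"dp": [[12, 39, 0], [12, 39, 0], [11, 39, 0], [10, 39, 0], [6, 39, 0], [6, 37, 0], [0, 35, 0], [0, 0, 0]], "yaw": [-3, 0, 0, 0, 0, 0, 0, 0]}}

```text
t: 10.63
ee_pos: [639.1, 132.8, 226.2]
orientation: [-0.116, -3.139, -0.003]
ft_force: [0.3, -0.5, -2.6]
width: 14.0
grasp_force: 30.0
```

{"method": "play_rows", "body": {"dp": [[0, 15, -20], [0, 12, -20], [0, 8, 0], [0, 0, 0], [0, 0, 0]], "yaw": [0, 0, 0, 0, 0]}}

```text
t: 11.05
ee_pos: [639.8, 161.7, 187.4]
orientation: [0.122, 3.139, -0.0]
ft_force: [-0.3, -1.2, -2.6]
width: 14.0
grasp_force: 30.0
```

Run:
```python
from h import *
for _ in range(3):
    p,M=shot('wrist'); o=ctrl.get_obs(); Rm=R.from_rotvec(o['orientation']).as_matrix()
    print(o['ee_pos'].round(1) if hasattr(o['ee_pos'],'round') else o['ee_pos'],np.degrees(np.arctan2(Rm[1,1],Rm[0,1])),o['width'],Rm[:2,2].round(4))
save(p,'w6.png')
for r in models.landmark_of(p,'slot')[:2]: print(r['conf'],r['location'],ray(p,M,r['location'],70))
```

```text
[640.1 161.3 187.9] 85.523253481358 13.968149467655374 [ 0.0012 -0.0001]
[640.3 161.2 188.1] 85.49602648920438 13.857583712721095 [0.0017 0.0001]
[640.3 161.1 188.2] 85.48248879799466 13.706971455033273 [0.0018 0.0002]
0.96 [277.7, 205.5] [639.76362427 163.25416554  70.        ]
```

View pics/w6.png

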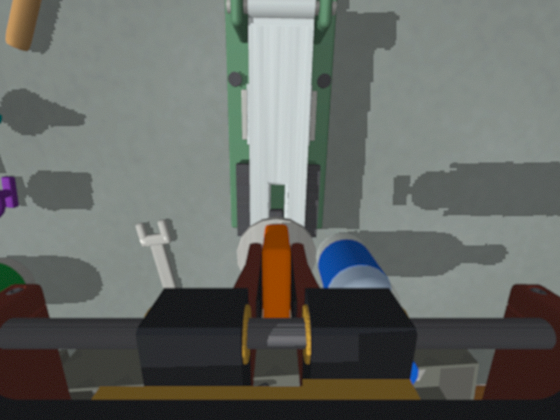

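The handle is at (276,250) and the strap slot just ahead at (277,195). The bottle at (350,265) is close to the gripper body's sweep, so I measure that clearance and the lateral offset.

Run:
```python
from h import *
d=np.load('w3.npz');W=d['W'];x,y,z=W[...,0],W[...,1],W[...,2]
for lo,hi in [(90,130),(130,160),(160,200)]:
    m=(z>lo)&(z<hi)&(x>660)&(x<860)&(y>150)&(y<330);P=W[m]
    if len(P): print('bottle w3',lo,len(P),P.min(0).round(),P.max(0).round(),P.mean(0).round())
for n in ['scene','side']:
    q,Mq=shot(n)
    for r in models.landmark_of(q,'bottle')[:1]: print(n,r['conf'],ray(q,Mq,r['location'],0).round(1))
p,M=shot('wrist'); px=p['pixels'].astype(int)
for v in (188,192,196,200,204): 
    g=px[v,255:302].max(1); a=np.where(g<150)[0]+255
    if len(a):
        A=ray(p,M,(a.min()-.5,v),70);B=ray(p,M,(a.max()+.5,v),70); C=(A+B)/2
        f=np.radians(-5.2); e=np.array([-np.sin(f),np.cos(f)])
        print(v,a.min(),a.max(),len(a),C.round(1),np.linalg.norm(B-A).round(1),'lat vs slot est',((C[:2]-[639.6,162.0])@e).round(2))
h=handle(p,M,222,(245,215,310,285)); print(h, (h[1]-[639.6,162.0])@e)
```

```text
bottle w3 90 1925 [699. 205.  90.] [761. 268. 130.] [716. 232. 119.]
bottle w3 130 1804 [707. 213. 130.] [753. 261. 160.] [722. 234. 140.]
bottle w3 160 2264 [716. 222. 160.] [746. 251. 193.] [729. 236. 187.]
scene 0.66 [731.2 238.4   0. ]
188 269 284 16 [621.4 163.7  70. ] 15.4 lat vs slot est 0.05
192 269 284 16 [625.3 163.4  70. ] 15.5 lat vs slot est 0.1
196 269 284 16 [629.3 163.1  70. ] 15.5 lat vs slot est 0.15
200 269 283 15 [633.2 162.3  70. ] 14.6 lat vs slot est -0.28
204 269 283 15 [637.3 162.   70. ] 14.7 lat vs slot est -0.23
(3, array([606.9639, 159.6014], dtype=float32), ((606.964111328125, 159.60137939453125), (7.506459951400757e-06, 0.9802796244621277), 84.96794891357422), np.int64(266), np.int64(266), np.int64(229), np.int64(231)) -5.346625035895771
```

The lateral estimate is confirmed. Turning from this orientation would swing a body corner within about 5 mm of the bottle. So I do a half turn in the air first (half turns are alike), and the later quarter turn then sweeps away from the bottle.

{"method": "play_rows", "body": {"dp": [[0, 0, 10], [0, 0, 0], [0, 0, 0], [0, 0, 0], [0, 0, 0], [0, 0, 0], [0, 0, 0], [0, 0, 0]], "yaw": [-4, -7.1, -7.1, -7.1, -7.1, -7.1, -7.1, -7.1]}}

```text
t: 12.17
ee_pos: [639.5, 161.7, 197.0]
orientation: [1.536, 2.741, 0.0]
ft_force: [-0.7, -0.0, -2.3]
width: 13.8
grasp_force: 30.0
```

{"method": "play_rows", "body": {"dp": [[0, 0, 0], [0, 0, 0], [0, 0, 0], [0, 0, 0], [0, 0, 0], [0, 0, 0], [0, 0, 0], [0, 0, 0]], "yaw": [-7.1, -7.1, -7.1, -7.1, -7.1, -7.1, -7.1, -7.1]}}

```text
t: 12.83
ee_pos: [639.5, 161.7, 196.9]
orientation: [2.654, 1.68, -0.0]
ft_force: [-0.1, 0.0, -2.5]
width: 14.1
grasp_force: 30.0
```

{"method": "play_rows", "body": {"dp": [[0, 0, 0], [0, 0, 0], [0, 0, 0], [0, 0, 0], [0, 0, 0], [0, 0, 0], [0, 0, 0], [0, 0, 0]], "yaw": [-7.1, -7.1, -7.1, -7.1, -7.1, -7.1, -7.1, -7.1]}}

```text
t: 13.5
ee_pos: [639.5, 161.7, 197.0]
orientation: [-3.134, -0.215, 0.0]
ft_force: [-0.2, -0.6, -2.2]
width: 13.7
grasp_force: 30.0
```

{"method": "play_rows", "body": {"dp": [[0, 0, 0], [0, 0, 0], [0, 0, 0], [0, 0, 0]], "yaw": [-7.1, -6, 0, 0]}}

```text
t: 13.83
ee_pos: [639.5, 161.8, 196.9]
orientation: [-3.139, 0.129, -0.0]
ft_force: [0.6, 0.4, -2.1]
width: 13.7
grasp_force: 30.0
```

Run:
```python
from h import *
L=[]
for _ in range(5):
    p,M=shot('wrist'); o=ctrl.get_obs(); Rm=R.from_rotvec(o['orientation']).as_matrix()
    L.append([*o['ee_pos'],np.degrees(np.arctan2(Rm[1,1],Rm[0,1])),o['width'],*(1e3*Rm[:2,2])])
print(np.mean(L,0).round(2),np.std(L,0).round(2)); save(p,'w7.png')
q,Mq=shot('side'); W=world(q,Mq); np.savez('s7.npz',W=W,px=q['pixels'],M=Mq)
c=q['pixels'].astype(int); m=(c[...,0]>150)&(c[...,0]-c[...,1]>90)&(c[...,0]-c[...,2]>110)&(W[...,1]>120)&(W[...,1]<200)&(W[...,2]>140)
P=W[m]; print(len(P), P.min(0) if len(P) else '',P.max(0) if len(P) else '', P.mean(0) if len(P) else '')
```

```text
[ 6.3954e+02  1.6181e+02  1.9693e+02 -9.4740e+01  1.3970e+01  4.0000e-02
  1.0000e-02] [0.01 0.02 0.02 0.04 0.13 0.04 0.01]
19 [615.02027007 155.45637993 194.20474364] [656.27198934 161.38408895 207.4801168 ] [624.53608236 158.3175438  200.70989396]
```

View pics/w7.png

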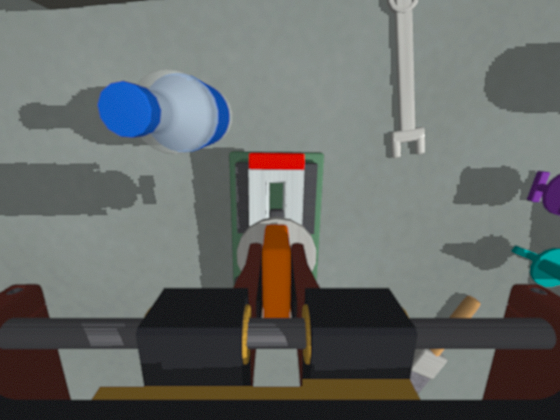

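Run:
```python
from h import *
p,M=shot('wrist'); px=p['pixels'].astype(int)
f=np.radians(-5.2); a=np.array([np.cos(f),np.sin(f)]);e=np.array([-a[1],a[0]])
S=np.array([639.6,162.0]); loc=lambda uv,z:((ray(p,M,uv,z)[:2]-S)@a, (ray(p,M,uv,z)[:2]-S)@e)
for v in (186,190,194,198,202):
    g=px[v,258:298].max(1); k=np.where(g<150)[0]+258
    if len(k): print(v,k.min(),k.max(),len(k),np.round([loc((k.min()-.5,v),70),loc((k.max()+.5,v),70)],2).tolist())
col=px[168:215,277].max(1); print(168+np.where(col<150)[0])
k=168+np.where(col<150)[0][0]; print('far end',loc((277,k-.5),70),'expect 21')
W=world(p,M); m=(px[...,0]>150)&(px[...,1]<60)&(abs(W[...,2]-74)<10)
ys,xs=np.where(m); Q=np.array([loc((x,y),74) for x,y in zip(xs,ys)]); print('red',len(Q),Q.mean(0),Q.min(0),Q.max(0),'expect 42,0')
```

```text
186 269 284 16 [[17.06, 7.73], [17.18, -8.18]]
190 269 284 16 [[12.99, 7.73], [13.11, -8.24]]
194 270 284 15 [[8.89, 6.73], [9.01, -8.31]]
198 269 284 16 [[4.75, 7.73], [4.87, -8.37]]
202 269 284 16 [[0.58, 7.73], [0.7, -8.44]]
[182 183 184 185 186 187 188 189 190 191 192 193 194 195 196 197 198 199
 200 201 202 203 204 205 206 207 208 209 210 211 212 213 214]
far end (np.float64(21.668891986201555), np.float64(-0.6815777463263053)) expect 21
red 851 [42.5874415   0.62375754] [ 35.47570944 -26.46455257] [49.90320428 26.40165391] expect 42,0
```

Both views agree on the slot at about (640, 162) and the tool is over it. I descend with force checks.

{"method": "play_rows", "body": {"dp": [[0.5, 0, -25], [0, 0, -25], [0, 0, -18], [0, 0, -6], [0, 0, -4], [0, 0, -4], [0, 0, -3], [0, 0, 0]], "yaw": [-0.5, 0, 0, 0, 0, 0, 0, 0]}}

```text
t: 14.85
ee_pos: [644.6, 161.2, 116.5]
orientation: [-3.138, 0.145, -0.015]
ft_force: [3.2, -6.0, 15.2]
width: 13.5
grasp_force: 30.0
```

{"method": "play_rows", "body": {"dp": [[0, 0, 4], [0, 0, 4], [0, 0, 0], [0, 0, 0]], "yaw": [0, 0, 0, 0]}}

```text
t: 15.18
ee_pos: [639.9, 162.0, 120.1]
orientation: [-3.138, 0.147, -0.0]
ft_force: [-0.4, -0.1, -1.5]
width: 14.0
grasp_force: 30.0
```

Run:
```python
from h import *
L=[]
for _ in range(4):
    p,M=shot('wrist'); o=ctrl.get_obs(); Rm=R.from_rotvec(o['orientation']).as_matrix()
    L.append([*o['ee_pos'],np.degrees(np.arctan2(Rm[1,1],Rm[0,1])),*(1e3*Rm[:2,2]),*o['ft_force']])
print(np.mean(L,0).round(2))
q,Mq=shot('side'); c=cv2.resize(q['pixels'][120:220,220:340],(720,600),interpolation=cv2.INTER_CUBIC); cv2.imwrite('pics/s8.png',c[...,::-1])
```

```text
[ 6.3961e+02  1.6192e+02  1.1950e+02 -9.5360e+01 -8.9000e-01 -1.1000e-01
 -2.6000e-01  2.9000e-01 -2.1400e+00]
```

View pics/s8.png

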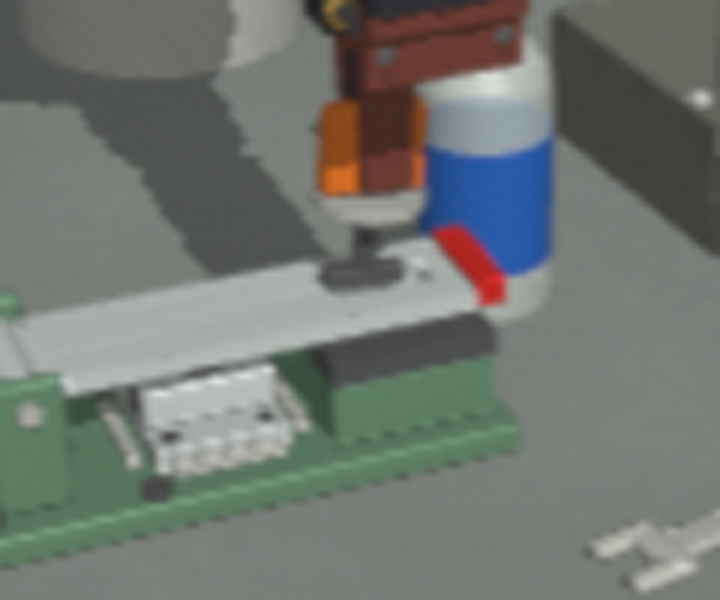

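The side crop shows the head on the strap at (362,275), apparently left (toward the hinge) of the slot, which should span about 340–432. I project the expected geometry into this view to quantify that.

Run:
```python
from h import *
q,M=shot('side'); Mi=np.linalg.inv(M)
def pr(P):
    c=Mi@np.array([*P,1]); u=q['cx']+q['fx']*c[0]/-c[2]; v=q['cy']-q['fy']*c[1]/-c[2]
    return np.round([(u-220)*6,(v-120)*6],0)
f=np.radians(-5.2); a=np.array([np.cos(f),np.sin(f)]);e=np.array([-a[1],a[0]]);S=np.array([639.8,161.9])
def pt(x,y,z,B=S): return pr([*(B+x*a+y*e),z])
print('slot ends',pt(-21,0,70),pt(21,0,70),'red near/far edge',pt(34,-27,74),pt(34,27,74))
B=np.array([639.6,161.9]);z0=69
print('head bottom ends',pt(-19,-5.5,z0,B),pt(19,-5.5,z0,B),'top far',pt(-19,5.5,z0+9,B),pt(19,5.5,z0+9,B))
print('collar L,R',pt(-25,0,z0+42,B),pt(25,0,z0+42,B))
print('handle near bottom L/R',pt(-23,-7,z0+45,B),pt(23,-7,z0+45,B),'top',pt(-23,-7,z0+85,B),pt(23,-7,z0+85,B))
print('finger outer near L/R tip',pt(-10,-20,119.5,B),pt(10,-20,119.5,B))
W=world(q,M)
for v in range(155,170): print(v,' '.join('%3d'%q['pixels'][v,u].max() for u in range(268,306)))
```

```text
slot ends [335. 286.] [424. 267.] red near/far edge [475. 281.] [429. 227.]
head bottom ends [344. 293.] [424. 276.] top far [334. 263.] [415. 247.]
collar L,R [323. 204.] [431. 183.]
handle near bottom L/R [333. 204.] [433. 184.] top [329. 118.] [432.  99.]
finger outer near L/R tip [372. 200.] [416. 191.]
155  84  90 113 127 128 128 136 144 148 157 163 165 168 168 165 165 165 166 167 160 147 124 109 113 125 133 140 147 152 156 161 164 167 168 169 170 171 169
156  83  88 108 124 128 128 126 130 142 153 156 156 158 161 164 163 162 159 155 151 132 105 102 113 124 132 138 143 148 154 160 164 166 168 169 170 170 169
157  83  84  90 109 125 128 128 128 130 128 121 112 108 120 129 128 123 118 108  97  91  90 100 111 120 126 120 106 114 139 157 163 166 168 170 171 170 169
158  84  83  83  90 112 126 128 128 128 126 108  78  62  65  72  82  90  89  88  87  86  91 101 101 115 153 167 168 165 139 133 159 166 168 170 171 171 170
159  84  84  84  87 108 124 128 128 129 128 109  76  55  54  65  79  86  90  93  96 101 111 127 115 136 165 174 174 174 168 138 135 161 168 170 171 171 169
160  85  84
[... 848 characters left out ...]
 132 165 154 136 146 163 170 170 163 143 146 167 175 177 178 176 149 143 165
166 175 175 174 173 146  98  75  82  83  84  83  83  85  83  82  84  87  92 105 150 174 157 139 142 158 169 170 169 162 144 149 169 181 195 209 209 176 160
167 176 176 177 176 171 138  96  86  88  87  90  92  97  99  98 101 115 134 157 170 172 169 166 166 169 169 170 171 172 165 148 169 190 191 191 193 177 164
168 176 176 176 177 176 169 142 117 119 122 123 126 136 144 148 149 156 166 169 170 170 170 171 171 172 172 173 173 174 173 165 177 189 189 187 187 175 165
169 175 175 174 172 173 172 169 166 158 154 161 166 167 167 168 169 171 171 171 172 173 173 173 175 175 177 178 180 181 182 177 181 186 186 184 182 173 165
```

```bash
cat > tilt.py <<'E'
from h import *
f=np.radians(-5.2); a=np.array([np.cos(f),np.sin(f)]);e=np.array([-a[1],a[0]])
def prof(W,tcp,zmin=0):
    D=W[...,:2]-np.array(tcp[:2]); x=D@a; y=D@e; z=W[...,2]-tcp[2]
    m=(abs(x)<40)&(abs(y)<32)&(z<42)&(z>-54)&(W[...,2]>zmin)
    for lo in range(-54,42,5):
        k=m&(z>=lo)&(z<lo+5)
        if k.sum()>3: print(lo,k.sum(),'x',x[k].min().round(1),x[k].max().round(1),'mid',((x[k].min()+x[k].max())/2).round(1),'y',y[k].mean().round(1))
E
python3 - <<'E'
from tilt import *
d=np.load('s7.npz'); print('s7'); prof(d['W'],[639.5,161.8,196.9],130)
q,M=shot('side'); print('now',ctrl.get_obs()['ee_pos']); prof(world(q,M),[639.7,161.9,119.7],72)
E
```

```text
s7
-54 6 x -20.9 3.1 mid -8.9 y -1.1
-49 25 x -22.2 12.9 mid -4.6 y -3.2
-44 32 x -21.9 15.0 mid -3.4 y -1.6
-39 9 x -7.6 1.5 mid -3.0 y -2.8
-34 6 x -7.2 0.7 mid -3.3 y -3.3
-29 9 x -6.9 1.4 mid -2.8 y -2.5
-24 4 x -6.9 1.4 mid -2.7 y -3.4
-14 15 x -25.9 14.8 mid -5.5 y -18.4
-9 85 x -28.6 20.3 mid -4.1 y -12.0
-4 22 x -25.2 20.2 mid -2.5 y -5.3
1 31 x -26.2 17.1 mid -4.6 y -9.0
6 38 x -26.5 17.2 mid -4.7 y -10.0
11 29 x -25.9 16.4 mid -4.7 y -9.5
16 38 x -25.4 17.2 mid -4.1 y -9.7
21 33 x -25.8 17.2 mid -4.3 y -9.7
26 33 x -26.5 17.8 mid -4.3 y -9.9
31 44 x -24.9 17.3 mid -3.8 y -5.2
36 27 x -13.7 7.7 mid -3.0 y -9.5
41 4 x -10.0 0.9 mid -4.5 y -8.9
now [639.79497947 161.86597372 119.52334984]
-49 51 x -36.4 39.7 mid 1.6 y -3.6
-44 37 x -29.2 39.5 mid 5.1 y -2.2
-39 10 x -26.8 -8.0 mid -17.4 y -2.0
-34 7 x -15.1 -7.6 mid -11.4 y -2.6
-29 7 x -14.7 -7.3 mid -11.0 y -2.6
-14 4 x -10.2 15.6 mid 2.7 y -17.6
-9 67 x -31.2 15.8 mid -7.7 y -13.6
-4 30 x -30.3 15.9 mid -7.2 y -9.1
1 31 x -28.5 15.4 mid -6.6 y -8.8
6 32 x -27.6 15.4 mid -6.1 y -8.7
11 32 x -28.3 18.7 mid -4.8 y -9.4
16 33 x -25.9 19.0 mid -3.4 y -9.3
21 29 x -26.2 18.5 mid -3.9 y -10.1
26 37 x -25.4 20.0 mid -2.7 y -9.2
31 35 x -26.2 19.1 mid -3.5 y -8.6
36 28 x -24.9 6.5 mid -9.2 y -5.5
41 6 x -13.1 7.2 mid -2.9 y -8.2
```

The bolt pivoted about 8° in the grip, with its head toward the hinge, because it caught the slot's hinge-side edge. I lift, shift, and measure head against slot in the same side image.

{"method": "play_rows", "body": {"dp": [[0, 0, 15], [5, -0.5, 15], [5, -0.5, 0], [0, 0, 0], [0, 0, 0]], "yaw": [0, 0, 0, 0, 0]}}

```text
t: 15.95
ee_pos: [649.9, 160.7, 149.1]
orientation: [3.138, -0.148, -0.001]
ft_force: [0.1, 0.1, -1.7]
width: 13.7
grasp_force: 30.0
```

Run:
```python
from tilt import *
o=ctrl.get_obs(); print(o['ee_pos'],o['width']); q,M=shot('side'); W=world(q,M); np.savez('s9.npz',W=W,px=q['pixels'],M=M)
prof(W,o['ee_pos'],80)
Mi=np.linalg.inv(M)
def pr(P):
    c=Mi@np.array([*P,1]); return np.round([q['cx']+q['fx']*c[0]/-c[2],q['cy']-q['fy']*c[1]/-c[2]],1)
S=np.array([639.8,161.9])
for x,y in [(-21,0),(21,0),(-21,-7),(21,-7),(21,7),(-21,7)]: print('slot',x,y,pr([*(S+x*a+y*e),70]))
for x,y in [(34,-27),(34,27),(50,-27),(50,27)]: print('red',x,y,pr([*(S+x*a+y*e),74]))
for v in range(150,176): print(v,' '.join('%3d'%q['pixels'][v,u].max() for u in range(266,308)))
c=q['pixels'].astype(int); m=(c[...,0]>120)&(c[...,1]<50); ys,xs=np.where(m[140:185,270:320]); print('red px',xs.min()+270,xs.max()+270,ys.min()+140,ys.max()+140,xs.mean()+270,ys.mean()+140)
print('red centre pred top',pr([*(S+42*a),74]))
```

```text
[649.85358684 160.69225051 149.14851002] 13.684394148758942
-49 16 x -29.1 7.5 mid -10.8 y -2.8
-44 36 x -28.6 8.3 mid -10.1 y -1.9
-39 12 x -28.3 -7.9 mid -18.1 y -2.4
-34 7 x -12.7 -5.0 mid -8.9 y -3.0
-29 6 x -13.4 -5.0 mid -9.2 y -2.2
-24 9 x -13.1 -5.7 mid -9.4 y -3.0
-9 53 x -30.8 15.8 mid -7.5 y -14.2
-4 48 x -30.8 16.5 mid -7.2 y -8.7
1 29 x -27.5 16.0 mid -5.7 y -9.0
6 34 x -28.5 15.9 mid -6.3 y -9.1
11 33 x -27.7 15.1 mid -6.3 y -8.4
16 31 x -26.6 17.0 mid -4.8 y -9.4
21 35 x -26.4 19.5 mid -3.5 y -9.0
26 37 x -26.1 18.0 mid -4.0 y -9.1
31 41 x -25.0 19.8 mid -2.6 y -6.7
36 32 x -23.8 8.0 mid -7.9 y -4.4
41 5 x -13.7 6.2 mid -3.7 y -11.5
slot -21 0 [275.9 167.6]
slot 21 0 [290.7 164.6]
slot -21 -7 [276.8 168.9]
slot 21 -7 [291.7 165.7]
slot 21 7 [289.8 163.4]
slot -21 7 [275.  166.4]
red 34 -27 [299.2 166.9]
red 34 27 [291.5 157.9]
red 50 -27 [304.8 165.7]
red 50 27 [296.9 156.7]
150  85  85  87 109 126 130 131 130 128 110  90  85  85  85  85  78  70  70  73  74  79  85  85  90 102 113 125 134 141 147 152 156 160 164 165 168 169 170 171 169 168 166
151  85  84  84  89 111 1
[... 3669 characters left out ...]
4 183 184 183 182 179 176 175 173 158 135 113  99  94  91 120 152 166 167 167 164 159 149
173 174 174 174 174 174 174 174 175 177 177 180 182 181 182 184 184 184 184 183 178 178 178 175 159 136 121 104  91  88  83  79  75  75  74  85 116 144 149 143 139 134 130
174 174 173 175 176 177 178 181 181 183 184 184 184 183 184 181 178 177 175 160 137 123 115 103  90  84  80  76  74  75  75  75  76  75  74  76  88 112 126 128 127 126 126
175 178 180 181 181 183 183 184 184 183 182 179 178 176 173 151 125 111  98  90  83  79  79  74  73  73  75  74  74  75  75  76  75  77  76  76  80  95 116 125 127 127 127
red px 293 302 158 169 298.01960784313724 162.80392156862746
red centre pred top [298.  161.7]
```

Run:
```python
from tilt import *
q,_=shot('side')
for nm,B,zt in [('s7.npz',[639.54,161.81],196.93),('s9.npz',[649.8,160.8],149.2)]:
    d=np.load(nm);px=d['px'].astype(int);M=d['M'];Mi=np.linalg.inv(M);B=np.array(B);z0=zt-50.5
    def pr(x,y,z):
        c=Mi@np.array([*(B+x*a+y*e),z,1]); return np.array([q['cx']+q['fx']*c[0]/-c[2],q['cy']-q['fy']*c[1]/-c[2]])
    def box(xr,yr,zr):
        P=np.array([pr(x,y,z) for x in xr for y in yr for z in zr]); return P.min(0).round(1),P.max(0).round(1)
    print(nm,'handle',box((-23,23),(-7,7),(z0+45,z0+85)),'collar L/R',pr(-25,0,z0+42).round(1),pr(25,0,z0+42).round(1),'head',box((-19,19),(-5.5,5.5),(z0,z0+9)),'shank',pr(0,0,z0+25).round(1),'finger tip',box((-10,10),(-20.5,-7),(zt,zt+5)),'1mm a=',(pr(1,0,zt)-pr(0,0,zt)).round(3))
    om=(px[...,0]>130)&(px[...,0]-px[...,1]>60)&(px[...,2]<70)&(px[...,1]>50)
    hb=box((-23,23),(-7,7),(z0+45,z0+85)); u0,v0=(hb[0]-8).astype(int);u1,v1=(hb[1]+8).astype(int)
    ys,xs=np.where(om[v0:v1,u0:u1]); print(' orange cols',xs.min()+u0,xs.max()+u0,'rows',ys.min()+v0,ys.max()+v0)
    k=int(hb[1][1])
    for v in range(k-6,k+26,1): print('  ',v,int(pr(-30,0,0)[0]*0)+264,' '.join('%3d'%t for t in px[v,264:304].max(1)))
```

```text
s7.npz handle (array([271.8, 105.4]), array([291.8, 125.8])) collar L/R [272.7 126. ] [291.5 122.7] head (array([274.6, 134.4]), array([290.3, 142. ])) shank [282.3 130.7] finger tip (array([279.2, 119.6]), array([288.9, 125. ])) 1mm a= [ 0.378 -0.066]
 orange cols 273 290 rows 110 124
   119 264 150 146 141 137 131 126 119 115 119 131 142 147 151 174 156 102  97 103 104 104 104 104 104 110 154 190 175 135 124 124 124 123 128 144 159 170 177 181 182 178
   120 264 149 146 142 136 131 124 116 116 121 151 186 201 202 201 162 102  95 103 104 105 104 104 104 111 153 190 175 136 123 125 124 123 129 144 160 170 178 181 181 178
   121 264 149 145 141 138 131 123 117 116 121 152 190 207 208 204 162 103  97 104 105 105 106 105 104 110 153 191 174 134 123 123 124 122 128 143 160 169 176 180 181 178
   122 264 148 145 142 137 132 124 117 116 121 151 188 205 207 203 161 104  97 103 104 105 104 102 100 100 148 186 168 131 124 124 123 123 132 148 161 169 177 181 182 180
   123 264 147 145 140 137 133 125 120 116 119 147 185 205 208 204 167 111  99 101  98  99  98 102 109 114 134 153 154 138 126 12
[... 9715 characters left out ...]
 173 156 135 164
   164 264 111 124 134 145 162 170 172 173 174 175 176 175 175 175 175 178 181 185 190 195 202 208 206 196 182 178 180 175 173 172 167 143 141 162 175 177 177 172 144 141
   165 264 171 172 173 173 176 176 176 176 175 176 178 179 182 178 183 198 210 212 204 199 193 172 172 183 181 156 136 146 163 170 170 164 143 145 166 175 176 179 176 148
   166 264 176 176 175 175 175 175 175 175 175 175 187 202 211 208 202 197 192 190 188 186 185 181 180 182 178 156 139 143 158 168 170 170 162 144 149 169 180 195 207 208
   167 264 175 175 174 175 174 176 176 176 176 177 182 188 188 189 187 185 185 183 182 181 179 177 176 174 172 168 167 167 169 170 171 171 171 165 148 167 191 191 192 192
```

Run:
```python
from tilt import *
o=ctrl.get_obs(); p,M=shot('wrist'); px=p['pixels'].astype(int); T=np.array(o['ee_pos'])
Rm=R.from_rotvec(o['orientation']).as_matrix(); print(T.round(1),np.degrees(np.arctan2(Rm[1,1],Rm[0,1])).round(2),p['cx'],p['fx'])
om=(px[...,0]>130)&(px[...,0]-px[...,1]>60)&(px[...,2]<70)&(px[...,1]>50)
loc=lambda uv,z:np.array([(ray(p,M,uv,z)[:2]-T[:2])@a,(ray(p,M,uv,z)[:2]-T[:2])@e])
for v in range(215,300,6):
    k=np.where(om[v,255:300])[0]+255
    if len(k)>3:
        zt=T[2]+34.5; print(v,k.min(),k.max(),loc((k.min()-.5,v),zt).round(1),loc((k.max()+.5,v),zt).round(1),'lat mid',((loc((k.min()-.5,v),zt)+loc((k.max()+.5,v),zt))/2)[1].round(2))
for v in range(150,225,4):
    g=px[v,250:306].max(1); k=np.where(g<150)[0]+250; k=k[(k>262)&(k<292)]
    if len(k)>3: print('slot',v,k.min(),k.max(),len(k),loc((k.min()-.5,v),70).round(1),loc((k.max()+.5,v),70).round(1))
g=px[140:230,277].max(1);print(' '.join(map(str,g)))
# strap edges
for v in (185,195):
    print(v,' '.join('%d'%t for t in px[v,235:320].max(1)))
```

```text
[649.2 160.7 148.7] -95.38 276.06803806564443 296.69045509327657
251 263 289 [20.9  6.5] [20.8 -6.2] lat mid 0.12
257 263 289 [17.8  6.5] [17.7 -6.3] lat mid 0.13
263 263 289 [14.6  6.6] [14.6 -6.3] lat mid 0.14
269 263 289 [11.4  6.6] [11.4 -6.3] lat mid 0.15
275 264 289 [8.2 6.2] [ 8.2 -6.4] lat mid -0.09
281 264 289 [4.9 6.2] [ 4.9 -6.4] lat mid -0.08
287 264 289 [1.6 6.3] [ 1.6 -6.4] lat mid -0.07
293 264 289 [-1.7  6.3] [-1.7 -6.5] lat mid -0.07
299 264 288 [-5.1  6.4] [-5.2 -6. ] lat mid 0.19
slot 150 263 291 29 [56.8 10.9] [ 56.8 -12.3]
slot 154 263 291 29 [53.7 10.9] [ 53.6 -12.3]
slot 158 263 291 29 [50.5 11. ] [ 50.4 -12.4]
slot 162 263 291 29 [47.3 11. ] [ 47.2 -12.4]
slot 166 263 291 29 [44.  11.1] [ 44.  -12.5]
slot 170 263 291 29 [40.8 11.1] [ 40.7 -12.5]
slot 206 268 285 18 [10.2  7.4] [10.2 -7.8]
slot 210 268 285 18 [6.7 7.4] [ 6.6 -7.8]
slot 214 268 285 18 [3.1 7.5] [ 3.1 -7.9]
slot 218 268 285 18 [-0.5  7.5] [-0.5 -7.9]
slot 222 268 285 18 [-4.1  7.6] [-4.1 -7.9]
143 143 145 143 143 143 142 142 140 142 141 140 140 140 142 143 143 145 145 144 145 144 144 145 134 110 
[... 189 characters left out ...]
7 79 62 55 65 78 93 121 158 172 173 160 141 122
185 56 56 53 55 53 54 65 102 150 189 207 212 210 211 209 211 210 209 211 210 208 210 211 210 210 208 210 210 209 210 211 209 209 210 210 211 211 210 209 211 209 210 210 210 210 211 209 209 210 210 213 209 211 212 212 210 211 212 210 210 210 211 212 210 213 211 210 212 210 210 213 216 216 182 121 83 84 85 80 82 82 80 82 83 81
195 55 58 56 54 55 55 62 103 156 193 204 201 202 207 205 206 205 203 203 203 202 200 197 196 195 196 199 200 204 203 200 201 202 203 203 205 205 200 201 205 204 202 202 200 201 200 202 202 200 197 198 200 195 197 198 201 202 198 195 194 194 196 200 200 198 200 202 202 202 200 202 196 173 131 92 82 82 82 83 81 83 81 83 82 84
```

The slot position holds, so the bolt sat about 2 mm toward the hinge, caught, and pivoted 6–8° in the grip. I'll press the head's flat underside on the solid part of the strap (over its hard stop) to level it, then retry with an offset.

{"method": "play_rows", "body": {"dp": [[-31, 3, 0], [-31, 3, 0], [0, 0, -18], [0, 0, -7], [0, 0, -3], [0, 0, -3], [0, 0, -2], [0, 0, 0]], "yaw": [0, 0, 0, 0, 0, 0, 0, 0]}}

```text
t: 16.77
ee_pos: [589.8, 166.5, 119.9]
orientation: [3.138, -0.147, 0.003]
ft_force: [-7.4, -5.1, 22.3]
width: 14.0
grasp_force: 30.0
```

{"method": "play_rows", "body": {"dp": [[0, 0, -1], [0, 0, 0], [0, 0, 0]], "yaw": [0, 0, 0]}}

```text
t: 17.02
ee_pos: [590.4, 166.5, 119.7]
orientation: [3.138, -0.148, 0.005]
ft_force: [-7.8, -5.0, 26.8]
width: 13.7
grasp_force: 30.0
```

{"method": "play_rows", "body": {"dp": [[0, 0, 8], [0, 0, 25], [26, -2.5, 10], [26, -2.5, 0], [0, 0, 0], [0, 0, 0], [0, 0, 0]], "yaw": [0, 0, 0, 0, 0, 0, 0]}}

```text
t: 17.6
ee_pos: [639.6, 161.6, 158.1]
orientation: [3.138, -0.148, -0.003]
ft_force: [0.0, -0.0, -3.2]
width: 14.0
grasp_force: 30.0
```

```bash
cat > bolt.py <<'E'
from tilt import *
def sidecheck(show=True):
    o=ctrl.get_obs(); T=np.array(o['ee_pos']); q,M=shot('side'); px=q['pixels'].astype(float).max(2);Mi=np.linalg.inv(M);zt=T[2];z0=zt-50.5
    def pr(x,y,z):
        c=Mi@np.array([*(T[:2]+x*a+y*e),z,1]); return np.array([q['cx']+q['fx']*c[0]/-c[2],q['cy']-q['fy']*c[1]/-c[2]])
    print('T',T.round(1)); s=(pr(1,0,zt)-pr(0,0,zt))[0]
    for dz in (15,20,25,30,34):   # shank centroid by darkness
        u,v=pr(0,0,z0+dz); v=int(round(v)); us=np.arange(int(u)-8,int(u)+8); w=np.clip(82-px[v,us],0,None)
        if w.sum()>0: print('shank',dz,'du mm',(((w*us).sum()/w.sum()-u)/s).round(1), px[v,us].astype(int))
    for dz in (8,16,24):  # near finger, outer face
        u,v=pr(0,-15,zt+dz); v=int(round(v)); us=np.arange(int(u)-9,int(u)+9); print('finger',dz,'pred',u.round(1),us[0],px[v,us].astype(int))
    for k,(x,y,z) in {'headL':(-19,-5.5,z0),'headR':(19,-5.5,z0+4)}.items():
        u,v=pr(x,y,z); v=int(round(v))-1; us=np.arange(int(u)-8,int(u)+8); print(k,u.round(1),v,us[0],px[v,us].astype(int))
def wristcheck():
    o=ctrl.get_obs(); T=np.array(o['ee_pos']); p,M=shot('wrist'); px=p['pixels'].astype(int)
    loc=lambda uv,z:np.array([(ray(p,M,uv,z)[:2]-T[:2])@a,(ray(p,M,uv,z)[:2]-T[:2])@e])
    om=(px[...,0]>130)&(px[...,0]-px[...,1]>60)&(px[...,2]<70)&(px[...,1]>50)
    k=[np.where(om[200:330,c])[0].min()+200 for c in (270,273,276,279,282)]
    print('handle end top',np.mean(k),loc((276,np.mean(k)-.5),T[2]+34.5).round(2))
    g=px[140:240,272:282].max(2).mean(1); r=140+np.arange(100); w=np.where((g[:-1]>=145)&(g[1:]<145))[0]
    for i in w: print('edge',r[i],loc((276,r[i]+(g[i]-145)/(g[i]-g[i+1])),70).round(2), 'rel S',((T[:2]-[639.8,161.9])@a+loc((276,r[i]+(g[i]-145)/(g[i]-g[i+1])),70)[0]).round(2))
    for v in (int(r[w[-1]])+6,int(r[w[-1]])+10):
        k=np.where(px[v,258:298].max(1)<150)[0]+258
        if len(k): print('slot lat',loc((k.min()-.5,v),70).round(2),loc((k.max()+.5,v),70).round(2))
E
python3 -c "
from bolt import *
sidecheck(); wristcheck()"
```

```text
T [639.6 161.6 158.1]
shank 15 du mm -10.7 [129 127 107  77  72  76  74  78  83  85  85  85  85  85  84  90]
shank 20 du mm -10.5 [130 125 104  70  56  55  59  74  84  86  88  91  92 110 121 108]
shank 25 du mm -10.2 [124 108  89  68  56  53  55  71  83  90 110 122 124 126 126 110]
finger 8 pred 284.6 275 [207 209 208 200 152  99 103 105 105 104 105 106 109 133 135 125 140 155]
finger 16 pred 284.5 275 [139 135 135 132 106  91 101 103 102 102 103 104 108 131 142 140 151 160]
finger 24 pred 284.4 275 [136 136 135 124  96  71  70  69  70  70  70  69  72  90 116 123 131 144]
headL 276.8 155 268 [ 90 109 125 127 125 124 125 125 123 107  88  84  84  83  84  85]
headR 290.6 151 282 [ 90  89  89  85  84  85  84  90 101 113 124 133 140 146 152 156]
handle end top 248.0 [22.64  0.12]
edge 148 [57.53  0.1 ] rel S 56.9
edge 190 [21.8   0.19] rel S 21.16
edge 231 [-16.06   0.29] rel S -16.7
slot lat [-21.76  17.09] [-21.82  -8.32]
slot lat [-25.68  17.17] [-25.75 -12.9 ]
```

```bash
python3 -c "
from tilt import *
o=ctrl.get_obs();q,M=shot('side');prof(world(q,M),o['ee_pos'],80)
d=np.load('s7.npz')
# handle left/right edges per row by orange mask
c=q['pixels'].astype(int)
for nm,c in (('now',c),('s7',d['px'].astype(int)),('s9',np.load('s9.npz')['px'].astype(int))):
    om=(c[...,0]-c[...,1]>40)&(c[...,0]>110)&(c[...,2]<80)
    print(nm)
    for v in range(100,150):
        k=np.where(om[v,266:300])[0]+266
        if len(k): print(v,k.min(),k.max(),'edgeL',c[v,k.min()-2:k.min()+3,0],'edgeR',c[v,k.max()-2:k.max()+3,0])
"
```

```text
-49 13 x -28.0 2.6 mid -12.7 y -3.5
-44 26 x -32.4 4.3 mid -14.0 y -2.3
-39 24 x -33.4 -10.6 mid -22.0 y -1.9
-34 5 x -17.2 -11.6 mid -14.4 y -2.4
-29 7 x -16.4 -7.7 mid -12.0 y -2.4
-24 6 x -16.3 -7.5 mid -11.9 y -3.3
-19 4 x -16.0 -11.4 mid -13.7 y -3.4
-9 34 x -30.9 12.5 mid -9.2 y -16.4
-4 60 x -33.9 13.1 mid -10.4 y -11.2
1 30 x -30.1 14.8 mid -7.6 y -8.7
6 34 x -29.5 13.3 mid -8.1 y -8.1
11 38 x -28.8 17.7 mid -5.5 y -8.7
16 33 x -28.8 17.8 mid -5.5 y -8.7
21 38 x -28.1 17.5 mid -5.3 y -9.7
26 30 x -26.6 16.4 mid -5.1 y -9.6
31 38 x -27.2 17.7 mid -4.8 y -9.6
36 37 x -26.1 7.5 mid -9.3 y -5.0
41 4 x -10.2 -1.4 mid -5.8 y -10.4
now
122 274 277 edgeL [121 123 125 124 122] edgeR [124 122 119 101  75]
123 273 289 edgeL [116 120 127 131 132] edgeR [ 74 102 127 127 121]
124 273 289 edgeL [114 120 129 136 138] edgeR [ 73  94 122 125 119]
125 273 289 edgeL [116 119 130 135 137] edgeR [ 72  97 123 125 117]
126 273 289 edgeL [118 120 130 136 136] edgeR [ 74 101 124 125 120]
127 273 289 edgeL [118 119 130 136 137] edgeR [ 74 103 123 123 118]
128 272 289 edgeL [118 118 121 130 136] edgeR [
[... 2250 characters left out ...]
 73  96 125 146 164]
131 277 293 edgeL [119 120 123 130 136] edgeR [ 75 105 131 148 167]
132 277 293 edgeL [118 120 124 132 136] edgeR [ 75 102 129 149 169]
133 277 293 edgeL [117 119 126 133 135] edgeR [ 81 109 137 160 175]
134 277 293 edgeL [118 120 131 137 136] edgeR [103 126 167 181 179]
135 277 293 edgeL [119 123 149 151 139] edgeR [110 150 182 181 175]
136 277 293 edgeL [119 124 138 147 148] edgeR [111 151 176 170 161]
137 277 293 edgeL [119 125 161 193 202] edgeR [109 139 159 149 138]
138 277 293 edgeL [116 125 167 200 209] edgeR [110 138 155 143 131]
139 277 292 edgeL [112 124 170 203 210] edgeR [105 113 147 155 135]
140 277 283 edgeL [119 135 172 200 207] edgeR [209 199 149  99 102]
```

Side depth shows the bolt is still tilted about 8°. Under vertical load the arm also deflects toward +x, and friction drags the head back. So I press lightly while dragging toward the hinge to level it.

{"method": "play_rows", "body": {"dp": [[-22, 2, -10], [-23, 2, -15], [0, 0, -9], [-1, 0, -3], [-1, 0, -2], [-2, 0.2, -1], [-2, 0.2, 0], [-2, 0.2, 0]], "yaw": [0, 0, 0, 0, 0, 0, 0, 0]}}

```text
t: 18.42
ee_pos: [589.3, 166.7, 120.3]
orientation: [-3.137, 0.147, -0.007]
ft_force: [3.2, 0.0, 1.5]
width: 13.9
grasp_force: 30.0
```

{"method": "play_rows", "body": {"dp": [[-2, 0.2, 0], [-2, 0.2, 0], [-1, 0, 0], [0, 0, 0]], "yaw": [0, 0, 0, 0]}}

```text
t: 18.75
ee_pos: [583.8, 167.3, 120.2]
orientation: [-3.137, 0.147, -0.006]
ft_force: [4.5, 0.2, 6.4]
width: 13.9
grasp_force: 30.0
```

```bash
python3 -c "
from tilt import *
o=ctrl.get_obs();print(o['ee_pos'],o['ft_force']);q,M=shot('side');prof(world(q,M),o['ee_pos'],78)"
```

```text
[583.84330585 167.32605041 120.17137021] [4.52165437 0.17846388 6.38882743]
-44 20 x -30.8 3.6 mid -13.6 y -3.2
-39 24 x -32.6 -7.5 mid -20.0 y -0.8
-34 10 x -16.4 -7.6 mid -12.0 y -2.0
-29 4 x -15.0 -11.2 mid -13.1 y -2.8
-24 7 x -16.4 -7.9 mid -12.1 y -3.7
-14 4 x 0.2 10.4 mid 5.3 y -17.2
-9 36 x -32.0 14.5 mid -8.7 y -14.9
-4 53 x -33.2 15.1 mid -9.0 y -11.4
1 30 x -32.0 14.7 mid -8.6 y -9.1
6 31 x -30.7 13.1 mid -8.8 y -9.7
11 35 x -29.3 15.1 mid -7.1 y -9.6
16 34 x -28.7 14.5 mid -7.1 y -10.4
21 36 x -27.7 18.7 mid -4.5 y -9.1
26 34 x -27.4 18.1 mid -4.6 y -10.4
31 36 x -27.7 18.3 mid -4.7 y -8.2
36 36 x -25.5 7.6 mid -8.9 y -5.9
41 4 x -12.9 3.3 mid -4.8 y -5.7
```

{"method": "play_rows", "body": {"dp": [[-2, 0, -3], [-3, 0.3, -2], [-3, 0.3, 0], [-3, 0.3, 0], [-3, 0.3, 0], [-3, 0.2, 0], [0, 0, 0]], "yaw": [0, 0, 0, 0, 0, 0, 0]}}

```text
t: 19.38
ee_pos: [569.2, 169.0, 116.9]
orientation: [-3.136, 0.147, -0.015]
ft_force: [7.7, -1.5, 13.0]
width: 13.9
grasp_force: 30.0
```

```bash
python3 -c "
from tilt import *
o=ctrl.get_obs();print(o['ee_pos'],o['ft_force']);q,M=shot('side');prof(world(q,M),o['ee_pos'],78)"
```

```text
[569.23429854 168.98605179 116.90037626] [ 7.71739786 -1.54275102 13.02785371]
-39 28 x -19.6 15.0 mid -2.3 y -0.9
-34 7 x -6.7 1.4 mid -2.6 y -2.8
-29 5 x -6.9 1.6 mid -2.7 y -2.0
-24 8 x -7.0 1.6 mid -2.7 y -3.7
-9 28 x -27.0 17.9 mid -4.5 y -15.5
-4 68 x -26.2 20.9 mid -2.7 y -12.2
1 28 x -25.3 18.6 mid -3.3 y -8.7
6 34 x -25.7 18.8 mid -3.4 y -9.3
11 31 x -26.4 19.0 mid -3.7 y -10.0
16 33 x -26.2 17.9 mid -4.1 y -9.2
21 37 x -25.6 19.6 mid -3.0 y -9.3
26 28 x -25.7 20.3 mid -2.7 y -9.7
31 38 x -25.6 20.3 mid -2.6 y -10.3
36 39 x -25.9 19.5 mid -3.2 y -6.0
```

The bolt is upright and centred again. I unload carefully and return above the slot.

{"method": "play_rows", "body": {"dp": [[2, -0.2, 2], [1, -0.1, 3], [0, 0, 15], [0, 0, 20], [25, -2.3, 5], [25, -2.3, 0], [22, -2, 0], [0, 0, 0]], "yaw": [0, 0, 0, 0, 0, 0, 0, 0]}}

```text
t: 20.1
ee_pos: [642.3, 160.9, 158.2]
orientation: [3.138, -0.149, 0.0]
ft_force: [0.2, -1.3, -0.8]
width: 13.8
grasp_force: 30.0
```

```bash
python3 -c "
from bolt import *
o=ctrl.get_obs();print(o['ee_pos'],o['ft_force']);q,M=shot('side');prof(world(q,M),o['ee_pos'],80)
wristcheck()"
```

```text
[642.3252851  160.90865684 158.1809832 ] [ 0.23664293 -1.27821836 -0.79922506]
-49 7 x -15.4 15.6 mid 0.1 y -2.9
-44 30 x -21.4 16.1 mid -2.7 y -3.0
-39 27 x -21.4 14.4 mid -3.5 y -2.0
-34 8 x -8.3 -1.1 mid -4.7 y -2.5
-29 7 x -7.2 -0.9 mid -4.1 y -1.2
-24 7 x -8.2 -0.6 mid -4.4 y -3.2
-9 25 x -26.8 17.0 mid -4.9 y -16.7
-4 67 x -27.5 19.3 mid -4.1 y -12.7
1 33 x -25.6 18.8 mid -3.4 y -9.0
6 31 x -25.1 18.7 mid -3.2 y -9.6
11 32 x -26.0 19.1 mid -3.5 y -10.4
16 34 x -25.4 18.0 mid -3.7 y -9.3
21 34 x -25.6 18.7 mid -3.4 y -10.3
26 32 x -24.8 19.2 mid -2.8 y -9.9
31 37 x -26.0 19.0 mid -3.5 y -9.2
36 44 x -25.2 19.8 mid -2.7 y -4.2
41 4 x -9.4 -4.2 mid -6.8 y -9.6
handle end top 245.4 [23.99  0.1 ]
edge 191 [21.01  0.18] rel S 21.36
edge 224 [-10.06   0.28] rel S -9.71
slot lat [-14.84  16.93] [-14.92  -8.25]
slot lat [-18.69  17.01] [-18.78 -10.08]
```

{"method": "play_rows", "body": {"dp": [[-1.2, 0.6, -15], [0, 0, -15], [0, 0, -6], [0, 0, -2], [0, 0, -2], [0, 0, -2], [0, 0, 0]], "yaw": [0, 0, 0, 0, 0, 0, 0]}}

```text
t: 20.78
ee_pos: [638.8, 162.0, 117.1]
orientation: [-3.138, 0.147, -0.0]
ft_force: [-0.3, 0.3, -2.0]
width: 14.0
grasp_force: 30.0
```

```bash
python3 -c "
from bolt import *
for _ in range(3):
    shot('side');o=ctrl.get_obs();print(o['ee_pos'],o['ft_force'])
q,M=shot('side');prof(world(q,M),o['ee_pos'],72)"
```

```text
[638.93343455 162.02439245 117.34462306] [-0.08401851 -0.23658566 -2.53904499]
[639.10820818 162.04930486 117.47703591] [ 0.64725811  0.10711502 -1.61603138]
[639.1466773  161.98626478 117.50144035] [-0.38305099 -0.36809617 -1.83975313]
-49 24 x -39.6 39.0 mid -0.3 y -4.4
-44 49 x -22.1 39.9 mid 8.9 y -1.8
-39 27 x -21.8 14.4 mid -3.7 y -1.6
-34 9 x -8.5 -1.3 mid -4.9 y -1.4
-29 4 x -6.6 -0.4 mid -3.5 y -3.9
-24 8 x -8.6 0.2 mid -4.2 y -2.1
-9 24 x -27.5 18.9 mid -4.3 y -15.2
-4 60 x -27.8 19.6 mid -4.1 y -12.6
1 31 x -25.5 17.8 mid -3.8 y -8.7
6 31 x -25.5 19.7 mid -2.9 y -8.8
11 31 x -25.3 19.4 mid -3.0 y -9.6
16 38 x -25.5 18.9 mid -3.3 y -9.2
21 29 x -25.5 18.4 mid -3.6 y -9.4
26 35 x -25.5 19.2 mid -3.2 y -8.7
31 31 x -24.7 19.5 mid -2.6 y -8.6
36 38 x -23.6 19.4 mid -2.1 y -4.2
41 5 x -11.9 0.7 mid -5.6 y -12.6
```

{"method": "play_rows", "body": {"dp": [[1, -0.2, 0], [0, 0, -1.5], [0, 0, -1.5], [0, 0, 0], [0, 0, 0]], "yaw": [0, 0, 0, 0, 0]}}

```text
t: 21.4
ee_pos: [639.7, 161.7, 113.7]
orientation: [3.138, -0.147, -0.001]
ft_force: [0.5, 0.1, -2.4]
width: 13.8
grasp_force: 30.0
```

No contact force, so the head is entering the slot. I continue down.

{"method": "play_rows", "body": {"dp": [[0, 0, -2], [0, 0, -2], [0, 0, -2], [0, 0, 0], [0, 0, 0]], "yaw": [0, 0, 0, 0, 0]}}

```text
t: 21.82
ee_pos: [639.7, 161.7, 107.6]
orientation: [3.138, -0.147, -0.001]
ft_force: [0.6, -0.2, -2.2]
width: 14.1
grasp_force: 30.0
```

{"method": "play_rows", "body": {"dp": [[0, 0, -3], [0, 0, -4], [0, 0, -4], [0, 0, -4], [0, 0, -4], [0, 0, -3], [0, 0, 0], [0, 0, 0]], "yaw": [0, 0, 0, 0, 0, 0, 0, 0]}}

```text
t: 22.48
ee_pos: [639.7, 161.7, 85.6]
orientation: [3.138, -0.147, -0.001]
ft_force: [-0.9, 0.5, -2.3]
width: 14.2
grasp_force: 30.0
```

{"method": "play_rows", "body": {"dp": [[0, 0, -2], [0, 0, -2], [0, 0, -1], [0, 0, 0], [0, 0, 0]], "yaw": [0, 0, 0, 0, 0]}}

```text
t: 22.9
ee_pos: [639.8, 161.7, 80.9]
orientation: [3.138, -0.147, -0.0]
ft_force: [-0.4, 0.2, -3.0]
width: 13.7
grasp_force: 30.0
```

{"method": "play_rows", "body": {"dp": [[0, 0, -1], [0, 0, -1], [0, 0, -1], [0, 0, 0], [0, 0, 0]], "yaw": [0, 0, 0, 0, 0]}}

```text
t: 23.32
ee_pos: [639.9, 161.8, 78.1]
orientation: [-3.138, 0.147, -0.0]
ft_force: [-0.6, -0.3, 1.0]
width: 13.5
grasp_force: 30.0
```

Collar contact is made with a light force. Now the quarter turn, away from the bottle.

{"method": "play_rows", "body": {"dp": [[0, 0, 0.5], [0, 0, 0], [0, 0, 0], [0, 0, 0], [0, 0, 0], [0, 0, 0], [0, 0, 0], [0, 0, 0]], "yaw": [3, 6, 6, 6, 6, 6, 6, 6]}}

```text
t: 23.98
ee_pos: [639.8, 161.7, 78.2]
orientation: [-2.953, -1.072, 0.0]
ft_force: [-0.1, 0.4, -2.0]
width: 13.9
grasp_force: 30.0
```

{"method": "play_rows", "body": {"dp": [[0, 0, 0], [0, 0, 0], [0, 0, 0], [0, 0, 0], [0, 0, 0], [0, 0, 0], [0, 0, 0], [0, 0, 0]], "yaw": [6, 6, 6, 6, 6, 6, 6, 3]}}

```text
t: 24.65
ee_pos: [639.8, 161.7, 78.2]
orientation: [-2.317, -2.121, 0.0]
ft_force: [0.2, -0.8, -2.1]
width: 13.7
grasp_force: 30.0
```

{"method": "play_rows", "body": {"dp": [[0, 0, -0.5], [0, 0, -0.5], [0, 0, 0], [0, 0, 0]], "yaw": [0, 0, 0, 0]}}

```text
t: 24.98
ee_pos: [639.7, 161.8, 78.0]
orientation: [-2.325, -2.112, 0.0]
ft_force: [-3.6, -0.7, 5.5]
width: 13.4
grasp_force: 30.0
```

{"method": "play_rows", "body": {"dp": [[0, 0, 0.5], [0, 0, 0], [0, 0, 0], [0, 0, 0], [0, 0, 0], [0, 0, 0]], "yaw": [0, 0, 0, 0, 0, 0], "gripper": 0.6}}

```text
t: 25.48
ee_pos: [639.9, 161.7, 77.8]
orientation: [-2.323, -2.115, 0.0]
ft_force: [-0.3, 0.6, -0.1]
width: 35.0
grasp_force: 0.0
```

{"method": "play_rows", "body": {"dp": [[0, 0, 10], [0, 0, 25], [0, 0, 35], [0, 0, 40], [0, 0, 30], [0, -30, 0], [0, -30, 0], [0, 0, 0]], "yaw": [0, 0, 0, 0, 0, 0, 0, 0]}}

```text
t: 26.15
ee_pos: [640.1, 98.0, 219.7]
orientation: [2.324, 2.111, 0.001]
ft_force: [0.7, -0.1, -1.1]
width: 35.1
grasp_force: 0.0
```

Run:
```python
from tilt import *
p,M=shot('wrist'); print(ctrl.get_obs()['ee_pos'],ctrl.get_obs()['ft_force']); W=world(p,M); px=p['pixels'].astype(int)
om=(px[...,0]>130)&(px[...,0]-px[...,1]>60)&(px[...,2]<70)&(px[...,1]>50)&(abs(W[...,0]-640)<50)&(abs(W[...,1]-162)<50)
P=W[om]; z=P[:,2]; t=np.percentile(z,90); ys,xs=np.where(om&(W[...,2]>t-5)); Q=np.array([ray(p,M,(x,y),116)[:2] for x,y in zip(xs,ys)],np.float32)
print('top z',t,'expect 116',cv2.minAreaRect(Q))
D=W[...,:2]-[639.8,161.9]; r=np.hypot(D[...,0],D[...,1]); c=(r<26)&(r>10)&(W[...,2]>60)&(W[...,2]<90)
C=W[c]; C=C[(C[:,2]>72)]; A=np.c_[C[:,:2]-[639.8,161.9],np.ones(len(C))]; s=np.linalg.lstsq(A,C[:,2],rcond=None)[0]; print('collar plane (expect z 76)',s.round(3),len(C))
q,Mq=shot('scene'); prof(world(q,Mq),[639.8,161.9,80],72)
```

```text
[639.89889416  99.68583532 219.11112945] [-0.02114264  0.66650063 -0.37385163]
top z 117.23308713344002 expect 116 ((639.4699096679688, 161.82447814941406), (44.33405685424805, 12.527770042419434), 84.53984069824219)
collar plane (expect z 76) [-2.0000e-03 -1.0000e-03  7.6413e+01] 1161
-9 128 x -33.6 39.9 mid 3.2 y 0.3
-4 60 x 4.0 25.4 mid 14.7 y -0.5
1 26 x 3.5 9.7 mid 6.6 y 0.1
6 29 x 4.5 9.3 mid 6.9 y -0.4
11 31 x 3.7 9.5 mid 6.6 y -0.7
16 33 x 0.7 9.2 mid 5.0 y 0.0
21 27 x 4.8 9.3 mid 7.0 y 0.7
26 35 x -0.4 9.4 mid 4.5 y -1.4
31 82 x -6.5 10.0 mid 1.7 y 0.3
36 24 x -3.8 6.3 mid 1.2 y -1.6
```

The bolt is seated, upright, within 1 mm of the slot's centre and crosswise, and the gripper is clear. I hand it in.

```bash
python3 -c "
from h import *
print(ticket.close_job())"
```

```text
the job is handed in; nothing more can be done
None
```

I handed the job in at about 26 s of the 62 s allowed. The strap is fully down, and the orange T-bolt is seated flat, turned crosswise and released. The last measurement put it within about 1 mm of the slot's centre. The hand-in returned no verdict.

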